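# Set up the levelled vacuum plate with brackets matching the samples

### The arm

A 6-joint arm with a two-finger parallel gripper is mounted at the origin on the work surface. World frame = base frame: x ahead of the robot, y to its left, z up, the work surface at z = 0. Lengths are in m, angles in rad, forces in N, time in s.
With the tool pointing down it reaches from about 0.35 to 0.875 m from the base axis. Payload 4.2 kg.
Tool frame: the origin (TCP) lies midway between the tips of the shut fingers; the grasp point (between the pads) lies 19 mm behind it; z points along the fingers, y is the direction in which the jaws open and shut (so a half turn about z gives the same grasp; the last joint's range is limited). The gripper opens to 87 mm and grips with 3 to 60 N. Pads are 19 mm wide; open, the fingers measure 117 mm over their backs; the gripper's body (75 mm by 190 mm) begins 51 mm behind the grasp point.
Start: joints at [-1.053, 0.385, 0.008, 0, -1.194, -0.259], TCP at [0.16, -0.604, 0.223] pointing down, gripper open.
Joint ranges: [-3.14, 3.14], [-1.21, 2.06], [-1.07, 1.41], [-3.16, 2.05], [-2.99, -0.16], [-3.1, 3.1]. Speed limits (rad/s): [2.79, 2.79, 3.14, 3.14, 3.14, 3.14].

### API

Orientations are given as a unit quaternion [w, x, y, z].
In Python, from station import ctrl gives the robot as it stands.
- The arm moves only by the shell command python3 -m creep 'ROWS'. ROWS is JSON, one flat list of numbers, 5 for each row, row after row: the closure, from -1 (fully open) to 1 (shut), so that 0 is half open, then the shift along the tool's x, y, z in cm, then the turn about the tool's z in degrees. In form: [grip, x, y, z, roll, grip, x, y, z, roll, ...]. A call has 1 to 10 rows; each row is the pose to reach, as a shift and turn from the pose commanded when the call began, along the tool's axes at that moment; what a row does not reach only later rows make up. A row lasts 1/12 s, in which the tool goes at most 41.7 mm and 7.16 degrees, less where a joint would pass 70% of its speed; a pose out of reach is approached as far as the arm can. A call with a gripper value outside its range is refused whole. The fingers move at their own pace and stop on an object; the grip force is fixed at half the most. Time passes only in rows, so rows that repeat a pose let the fingers close. It gives the time, the measured TCP pose, the force and the opening at its end, in the units of the state.
- ctrl.get_obs(): the state, without advancing time (a new reading comes with each control period).
- ctrl.camera(name): name is "scene" or "side" or "wrist"; returns a dict with "image" (400x640x3 uint8, blue, green, red), "mtx" (3x3 intrinsics, pixels), "rvec" (rotation vector, rad) and "tvec" (3), from world to camera coordinates, as OpenCV has them; the wrist camera has in their place "tool_from_camera" (4x4, takes a point from camera to tool coordinates, whose origin is the TCP and whose axes are the flange's). Camera axes: x right, y down, z forward; pixel columns grow to the right and rows downward; lengths in m; the calibration is good to about 2 mm. A picture is of the moment at which its call begins: read the wrist's pose just before it. There is no depth.
- ctrl.finish_job(): hands the job in, once; it reports no verdict.
Trained networks look in a picture, given as the dict that the camera call returned (one of the last four; its "shot" number tells which), for a name from the list of things; names that differ only in an ending like _2 or _b are one class to them, and where a whole thing is asked for, a point or a joint stands for the part that bears it (a point fixed in the world has none). Each returns a list of dicts, best first, with "score" (0 to 1); they miss things now and then, are a little off and sometimes report something else, mostly with a low value. They report only what shows in the picture. A call takes as long as a camera call. They do not tell look-alikes from the thing itself.
- ctrl.spot_in(label, picture): "centre" ([column, row] in pixels, amid what is visible of it).
The state is a dict: "time": time; "qpos": joint angles; "joint_vel": joint speeds; "effort": joint torques, N m; "eef_pos": TCP position; "tool_rot": TCP orientation; "wrist_force": force on the tool from outside, world axes, zero at the start; "moment": the same for the moment, N m; "grip_width": opening from 0.0 (shut) to 1.0 (fully open).
Only numpy, scipy, OpenCV 4.12 (cv2) and the standard library are available. Lean on these libraries where they do the work, as an engineer would, in place of code of your own. Each camera call takes 0.05 s, during which the arm holds its last target. There are 200 camera calls.

### The job

First move every finished lens mount from the vacuum plate into the grey out-tray and level the plate with its foot screw. Only then, for each sample bracket lying on the green mat, take the bracket of the same shape from the blue bins and lay it flat on the plate. When all of them are on, push the red-balled vacuum lever fully over, away from the plate; leave the samples, the brackets nobody asked for and everything else where they are.

Things in the scene. Friction and masses are not known exactly. Their poses are not given: they have to be found in the camera images.
- bracket_I: Loose bare-aluminium bracket, 26 mm thick, 130 to 220 g, one cell of the bins each. Shape seen from above: straight bar, x -45..45, y -15..15 (mm). Origin on its underside, z up; at the origin it can be gripped across y (30 mm wide).
- sample_I: Sample of the same shape, size and axes as bracket_I, marked with a red dot on top, lying flat on the green mat. None when this kind is not asked for in this run (2 or 3 kinds are).
- bracket_L: Loose bare-aluminium bracket, 26 mm thick, 130 to 220 g, one cell of the bins each. Shape seen from above: L: long leg x -40..40, y -11..11; short leg x 18..40, y 11..40 (mm). Origin on its underside, z up; at the origin it can be gripped across y (22 mm wide).
- sample_L: Sample of the same shape, size and axes as bracket_L, marked with a red dot on top, lying flat on the green mat. None when this kind is not asked for in this run (2 or 3 kinds are).
- bracket_T: Loose bare-aluminium bracket, 26 mm thick, 130 to 220 g, one cell of the bins each. Shape seen from above: T: stem x -36..22, y -11..11; crossbar x 22..44, y -38..38 (mm). Origin on its underside, z up; at the origin it can be gripped across y (22 mm wide).
- sample_T: Sample of the same shape, size and axes as bracket_T, marked with a red dot on top, lying flat on the green mat. None when this kind is not asked for in this run (2 or 3 kinds are).
- bracket_U: Loose bare-aluminium bracket, 26 mm thick, 130 to 220 g, one cell of the bins each. Shape seen from above: U: web x -42..42, y -11..11; two arms, |x| 22..42, y 11..38 (mm). Origin on its underside, z up; at the origin it can be gripped across y (22 mm wide).
- sample_U: Sample of the same shape, size and axes as bracket_U, marked with a red dot on top, lying flat on the green mat. None when this kind is not asked for in this run (2 or 3 kinds are).
- bracket_Z: Loose bare-aluminium bracket, 26 mm thick, 130 to 220 g, one cell of the bins each. Shape seen from above: Z: two offset bars, x -42..11, y 0..22 and x -11..42, y -22..0 (44 wide across y at the origin) (mm). Origin on its underside, z up; at the origin it can be gripped across y (44 mm wide).
- sample_Z: Sample of the same shape, size and axes as bracket_Z, marked with a red dot on top, lying flat on the green mat. None when this kind is not asked for in this run (2 or 3 kinds are).
- bins: Fixed blue parts bins in one piece, 262 mm (x) by 391 mm (y), with low walls 14 mm high; walls and floor 4 mm thick: 2 cells along x by 3 along y, each 125 mm square inside. Five cells hold one bracket each at any yaw, one cell is empty. Origin under its centre; the floor the brackets lie on is 4 mm above it.
- sample_mat: Fixed green mat, 120 mm (x) by 510 mm (y), 3 mm thick, lying just beyond the bins; the samples lie on it. Origin under its centre.
- vacuum_plate: Perforated dark-grey plate, 190 mm (x) by 280 mm (y), 14 mm thick, with a rim 4 mm wide and 8 mm high round it, hinged along its near (-x) edge. Origin at the centre of its top face, z out of that face, 75 mm above the bench when level. An ear at its far edge carries the foot screw; near its far left corner stands a fixed white post with a red line, level with the yellow pointer beside it when the plate is level.
- plate_tilt (a joint): Tilt of the plate about its hinge, which lies 105 mm towards -x from the plate's origin and 13 mm below its top, rad: 0 is level, negative when the far (+x) edge hangs low (so it starts, by 0.03 to 0.065). Turning the foot screw clockwise seen from above raises the far edge, 0.020 rad of tilt per radian of turn; stiff enough (0.12 N m) to stay where left.
- screw_grip (a point): Grip point of the foot screw's orange wing knob at the plate's far edge: on its axis, 15 mm below the top of the wing. The wing is 54 mm long, 16 mm thick and 34 mm high; this frame's x runs along the wing, z is the screw axis (upward). It is carried by the plate (230 mm from the hinge) and rises 4.6 mm per radian of clockwise turn.
- vacuum_lever (a joint): Vacuum valve toggle at the far right of the plate's base: 0 off, leaning towards the robot's side (-x of the base), to 1.0 rad on, leaning away. It is pushed over at its tip and stays where it is left.
- vacuum_lever_tip (a point): Centre of the lever's red ball, 26 mm diameter, 60 mm from its pivot; at the start 87 mm above the bench, it moves 58 mm along the +x direction of the plate (whose heading the base shares) from off to on, in an arc that rises 7 mm midway.
- mount_1: Finished lens mount left on the plate: brass-coloured block 58 (x) by 44 (y) by 20 mm high, on it a round black cell 36 mm in diameter and 22 mm high with a lens in it. Origin under its centre; it can be gripped by the round cell. Two or three of the mounts are present (None if absent).
- mount_2: A second mount, the same.
- mount_3: A third mount, the same.
- out_tray: Fixed grey open out-tray to the right, 150 mm square, 28 mm high, walls and floor 4 mm. Origin under its centre; room for four mounts two by two.
- fibre_spool: Bystander: loose blue fibre spool ring, 90 mm across, 14 mm high. Origin under its centre.
- post_holder: Bystander: loose aluminium post holder with a yellow foot, standing upright, 31 mm across, 92 mm high. Origin under its centre.
Mind the look-alikes: they are no part of the job. What is shaped like the mount_1 but orange is not meant.

How it is judged:
By the outcome, as a careful person would: the job done as asked, in the order asked, and still so for the second after the job is handed in, with the robot touching nothing.
Of sample_I, sample_L, sample_T, sample_U, sample_Z only 2 to 3 are there at a start; the rules pass over those that are not, and their reading is None.
Of mount_1, mount_2, mount_3 only 2 to 3 are there at a start; the rules pass over those that are not, and their reading is None.
At some moment in a run one of bracket_I, bracket_L, bracket_T, bracket_U, bracket_Z may be knocked a few centimetres aside while the robot is not near it.
Once in a run the grip may slacken for a moment while it holds something.
It also fails if it takes over 210 s, if anything falls off the work surface, if the arm or the gripper's body presses on something with over 40 N, if the wrist force passes 120 N, or if a joint passes its speed limit or range.

## Working session

There is one attempt and no reset: what is moved stays moved. The work goes in short steps, Python scripts to look and compute and a shell command to move; the robot and the scene stay as the last step left them, time stands still between calls to the robot, and variables do not carry over. Pictures are saved under pics/ and viewed, about 12 in all and at most 16, crops included, and the job is handed in when it is done.

```bash
ls; mkdir -p pics; cat > h.py <<'E'
import numpy as np, cv2
from station import ctrl
from scipy.spatial.transform import Rotation as R
def campose(c):
    if 'rvec' in c:
        Rm=cv2.Rodrigues(np.array(c['rvec'],float))[0]; t=np.array(c['tvec'],float).ravel()
        return Rm.T, -Rm.T@t   # R cam->world, centre
    T=np.array(c['tool_from_camera']); q=c['obs']['tool_rot']
    Rt=R.from_quat([q[1],q[2],q[3],q[0]]).as_matrix()
    return Rt@T[:3,:3], Rt@T[:3,3]+np.array(c['obs']['eef_pos'])
def shot(name,save=None):
    o=ctrl.get_obs(); c=ctrl.camera(name); c['obs']=o
    if save: cv2.imwrite('pics/'+save+'.png',c['image'])
    return c
def ray(c,px,z):
    Rm,C=campose(c); K=np.array(c['mtx'])
    d=Rm@np.linalg.solve(K,np.array([px[0],px[1],1.]))
    return C+d*(z-C[2])/d[2]
def proj(c,P):
    Rm,C=campose(c); p=np.array(c['mtx'])@(Rm.T@(np.array(P,float)-C)); return p[:2]/p[2]
def top(c,x0,x1,y0,y1,z,res=0.001):
    """orthorectified view of plane z; image right = -y, up = +x"""
    P=np.array([[x1,y1,z],[x1,y0,z],[x0,y0,z],[x0,y1,z]])
    src=np.array([proj(c,p) for p in P],np.float32)
    w,h=int((y1-y0)/res),int((x1-x0)/res)
    M=cv2.getPerspectiveTransform(src,np.array([[0,0],[w,0],[w,h],[0,h]],np.float32))
    return cv2.warpPerspective(c['image'],M,(w,h))
def st():
    o=ctrl.get_obs(); q=o['tool_rot']; Rt=R.from_quat([q[1],q[2],q[3],q[0]]).as_matrix()
    return o,Rt
E
python3 - <<'E'
from h import *
o,Rt=st(); print(o['time'],o['eef_pos'],Rt.round(3).tolist(),o['grip_width'])
for n in ('scene','side'):
    c=shot(n,n+'0'); print(n,campose(c)[1].round(3),campose(c)[0][:,2].round(2),np.array(c['mtx'])[0,0])
    for l in ['bins','sample_mat','vacuum_plate','screw_grip','vacuum_lever_tip','mount_1','out_tray','fibre_spool','post_holder']:
        print(l,[(np.round(d['centre']).tolist(),round(d['score'],2)) for d in ctrl.spot_in(l,c)][:5])
c=shot('wrist','wrist0');print(np.array(c['tool_from_camera']).round(3).tolist(),c['mtx'][0])
cv2.imwrite('pics/w.png',c['image'])
E
```

```text
pics
0.0 [ 0.1598175  -0.6036017   0.22145481] [[-0.967, -0.256, -0.001], [-0.256, 0.967, 0.002], [0.0, 0.002, -1.0]] 0.9991252322442918
scene [0.952 0.474 1.059] [-0.37 -0.43 -0.82] 484.3129948543725
bins [([397.0, 290.0], 0.7)]
sample_mat [([302.0, 331.0], 0.81)]
vacuum_plate [([293.0, 156.0], 0.57)]
screw_grip [([266.0, 178.0], 0.82), ([318.0, 172.0], 0.72)]
vacuum_lever_tip [([239.0, 148.0], 0.69)]
mount_1 [([305.0, 144.0], 0.95), ([268.0, 133.0], 0.94), ([318.0, 167.0], 0.94), ([335.0, 111.0], 0.6)]
out_tray [([232.0, 115.0], 0.96)]
fibre_spool [([202.0, 223.0], 0.83), ([240.0, 150.0], 0.59)]
post_holder [([188.0, 140.0], 0.77)]
side [0.031 0.605 0.861] [ 0.44 -0.56 -0.7 ] 447.17528689380237
bins [([252.0, 296.0], 0.68), ([243.0, 346.0], 0.15)]
sample_mat [([198.0, 234.0], 0.64)]
vacuum_plate [([374.0, 184.0], 0.84)]
screw_grip [([338.0, 163.0], 0.89)]
vacuum_lever_tip [([252.0, 298.0], 0.38)]
mount_1 [([355.0, 194.0], 0.88), ([387.0, 184.0], 0.8), ([392.0, 159.0], 0.78), ([462.0, 218.0], 0.77), ([254.0, 297.0], 0.7)]
out_tray [([421.0, 142.0], 0.75)]
fibre_spool [([307.0, 142.0], 0.75)]
post_holder [([376.0, 124.0], 0.73)]
[[-0.0, -0.959, -0.283, 0.078], [1.0, -0.0, 0.0, -0.0], [-0.0, -0.283, 0.959, -0.163], [0.0, 0.0, 0.0, 1.0]] [312.68707159   0.         317.03619014]
```

```bash
python3 - <<'E'
import cv2,numpy as np
a=cv2.imread('pics/scene0.png')[60:400,150:590];b=cv2.imread('pics/side0.png')[60:400,100:540]
cv2.imwrite('pics/a0.png',cv2.resize(a,None,fx=1.8,fy=1.75)); cv2.imwrite('pics/b0.png',cv2.resize(b,None,fx=1.8,fy=1.75))
E
```

```text
(no output)
```

View pics/a0.png

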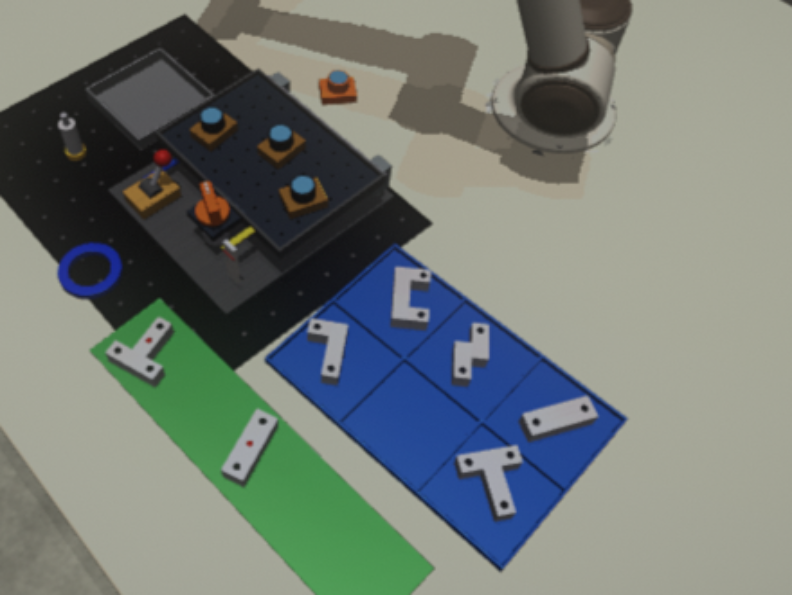

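View pics/b0.png

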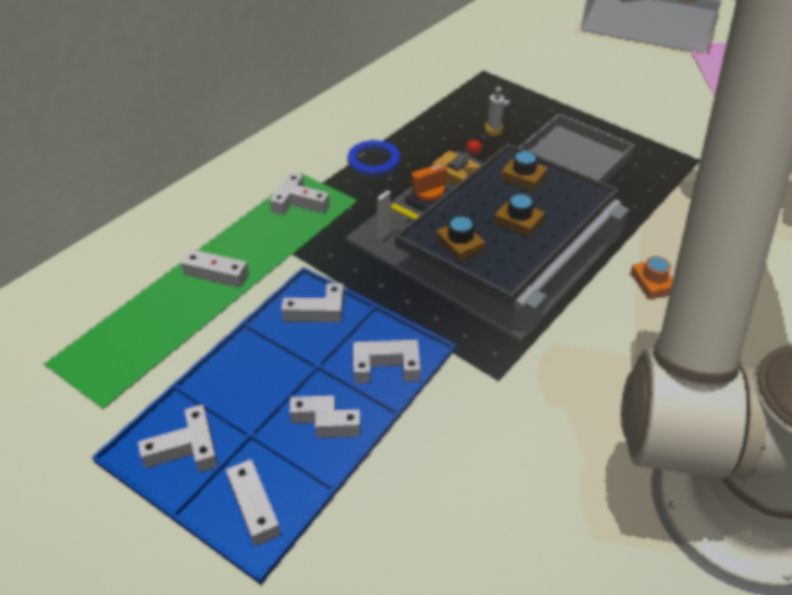

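Scene and side views agree. The mat holds samples T and I (scene-crop (140,350) and (250,445)). The bins hold U, L, Z, I and T, with the middle far cell empty. There are three brass mounts on the plate, and the orange look-alike is off it at (338,88).

```bash
python3 - <<'E'
from h import *
s=shot('scene'); d=shot('side')
def tri(p,q):
    A=[];b=[]
    for c,px in((s,p),(d,q)):
        Rm,C=campose(c); v=Rm@np.linalg.solve(np.array(c['mtx']),[px[0],px[1],1.]); v/=np.linalg.norm(v)
        M=np.eye(3)-np.outer(v,v); A.append(M); b.append(M@C)
    X,r,_,_=np.linalg.lstsq(np.vstack(A),np.hstack(b),rcond=None); return X.round(4), float(np.sqrt(r[0])) if len(r) else 0
def blobs(c,box,lo,hi):
    hsv=cv2.cvtColor(c['image'],cv2.COLOR_BGR2HSV); m=cv2.inRange(hsv,lo,hi); k=np.zeros_like(m); x0,y0,x1,y1=box; k[y0:y1,x0:x1]=m[y0:y1,x0:x1]
    n,_,st_,ce=cv2.connectedComponentsWithStats(k); return [(ce[i].round(1).tolist(),int(st_[i,4])) for i in range(1,n) if st_[i,4]>15]
for c,bx in((s,(240,90,350,190)),(d,(330,130,480,220))): print('lens',blobs(c,bx,(95,70,110),(108,200,255)))
for c,bx in((s,(220,130,260,165)),(d,(350,130,380,150))): print('red',blobs(c,bx,(0,170,90),(4,255,255))+blobs(c,bx,(174,170,90),(180,255,255)))
S=lambda x,y:(150+x/1.8,60+y/1.75); D=lambda x,y:(100+x/1.8,60+y/1.75)
pts={'nr':((260,70),(617,187)),'nl':((388,175),(516,293)),'fl':((278,245),(398,240)),'fr':((158,133),(510,146)),
'm_r':((211,115),(525,158)),'m_m':((281,131),(520,202)),'m_l':((302,185),(461,226)),'ball':((162,157),(474,146)),'knob':((207,185),(430,172)),
'tray_far':((86,90),(557,115)),'tray_nl':((208,95),(635,148)),'bin_c1':((395,246),(453,346)),'bin_c2':((266,358),(302,269)),'bin_c3':((502,568),(96,459)),'bin_c4':((626,419),(261,581)),'post':((66,120),(495,95)),'spool':((90,270),(374,156))}
for k,(p,q) in pts.items(): print(k,*tri(S(*p),D(*q)))
for n,p in (('tray fl',(86,90)),('tray corner2',(160,50)),('tray3',(210,95)),('tray4',(140,145))): print(n,ray(s,S(*p),.028).round(3))
for n,p in (('mat',(92,350)),('mat',(160,299)),('mat',(434,568))): print(n,ray(s,S(*p),.003).round(3))
E
```

```text
lens [([337.6, 103.5], 45), ([267.0, 125.5], 72), ([305.4, 135.5], 72), ([317.9, 165.0], 84)]
lens [([391.6, 149.2], 62), ([389.1, 174.5], 77), ([355.7, 187.4], 81), ([465.4, 210.5], 57)]
red [([239.6, 148.8], 44)]
red [([362.9, 142.8], 42)]
nr [ 0.357  -0.3143  0.0847] 0.00449297316499032
nl [ 0.3527 -0.0319  0.0842] 0.00707703946496958
fl [ 0.5474 -0.0386  0.0662] 0.006005222979424531
fr [ 0.5492 -0.3205  0.0672] 0.002407538131186133
m_r [ 0.4878 -0.2637  0.109 ] 0.00044195274096535896
m_m [ 0.4341 -0.1682  0.114 ] 0.002249075814086072
m_l [ 0.4721 -0.0786  0.1068] 0.00042713516537360417
ball [ 0.5803 -0.262   0.0868] 0.001482685747337826
knob [ 0.5766 -0.1517  0.1116] 0.010668597212473202
tray_far [ 0.5659 -0.5076  0.0229] 0.00033897014552805485
tray_nl [ 0.4018 -0.4067  0.0451] 0.06500769945739551
bin_c1 [0.3946 0.0371 0.0091] 0.001443798494063385
bin_c2 [0.6524 0.0587 0.009 ] 0.000528241280813704
bin_c3 [0.6182 0.4436 0.0058] 0.002173659293742122
bin_c4 [0.3599 0.4225 0.0074] 0.0011831105713697157
post [ 0.6446 -0.4181  0.0795] 0.001388631550443195
spool [ 0.7508 -0.2157  0.0077] 0.0030385814976807133
tray fl [ 0.568 -0.502  0.028]
tray corner2 [ 0.422 -0.502  0.028]
tray3 [ 0.422 -0.363  0.028]
tray4 [ 0.57  -0.347  0.028]
mat [ 0.819 -0.105  0.003]
mat [ 0.704 -0.112  0.003]
mat [0.677 0.394 0.003]
```

```bash
cat >> h.py <<'E'
def plan(x,y,z,yaw=None,frm=None):
    """shift in tool cm + roll deg to reach world x,y,z, tool-x heading yaw(deg, mod 180). frm=(x,y,z,yaw)"""
    if frm is None:
        o,Rt=st(); p=np.array(o['eef_pos']); a=np.degrees(np.arctan2(Rt[1,0],Rt[0,0]))
    else: p=np.array(frm[:3]); a=frm[3]
    r=np.radians(a); d=np.array([x,y,z])-p
    tx=d[0]*np.cos(r)+d[1]*np.sin(r); ty=d[0]*np.sin(r)-d[1]*np.cos(r); tz=-d[2]
    roll=0 if yaw is None else (a-yaw+90)%180-90
    print('yaw now %.1f  move [x %.2f y %.2f z %.2f roll %.1f]'%(a,tx*100,ty*100,tz*100,roll))
E
python3 -c "
from h import *
plan(.45,-.17,.33,180)"
```

```text
yaw now -165.2  move [x -39.15 y 34.55 z -10.74 roll 14.8]
```

```bash
python3 -m creep '[-1,-8,7,-10.7,5, -1,-39.1,34.5,-10.7,14.8, -1,-39.1,34.5,-10.7,14.8, -1,-39.1,34.5,-10.7,14.8, -1,-39.1,34.5,-10.7,14.8, -1,-39.1,34.5,-10.7,14.8, -1,-39.1,34.5,-10.7,14.8, -1,-39.1,34.5,-10.7,14.8, -1,-39.1,34.5,-10.7,14.8, -1,-39.1,34.5,-10.7,14.8]'
python3 -c "
from h import *
plan(.45,-.17,.33,180)"
```

```text
time: 1.98
eef_pos: [0.3817, -0.2714, 0.3109]
tool_rot: [0.001, -0.0, 1.0, -0.0]
wrist_force: [1.7, 0.6, -0.3]
grip_width: 1.002
yaw now -180.0  move [x -6.84 y 10.14 z -1.91 roll 0.0]
```

```bash
python3 -m creep '[-1,-6.8,10.1,-1.9,0,-1,-6.8,10.1,-1.9,0,-1,-6.8,10.1,-1.9,0,-1,-6.8,10.1,-1.9,0,-1,-6.8,10.1,-1.9,0]'
python3 - <<'E'
from h import *
c=shot('wrist','w1')
cv2.imwrite('pics/w1b.png',cv2.resize(c['image'],(800,500)))
E
```

```text
time: 2.4
eef_pos: [0.4501, -0.1705, 0.3294]
tool_rot: [0.0, -0.002, 1.0, 0.0]
wrist_force: [-0.3, -1.0, -0.5]
grip_width: 1.0
```

View pics/w1b.png

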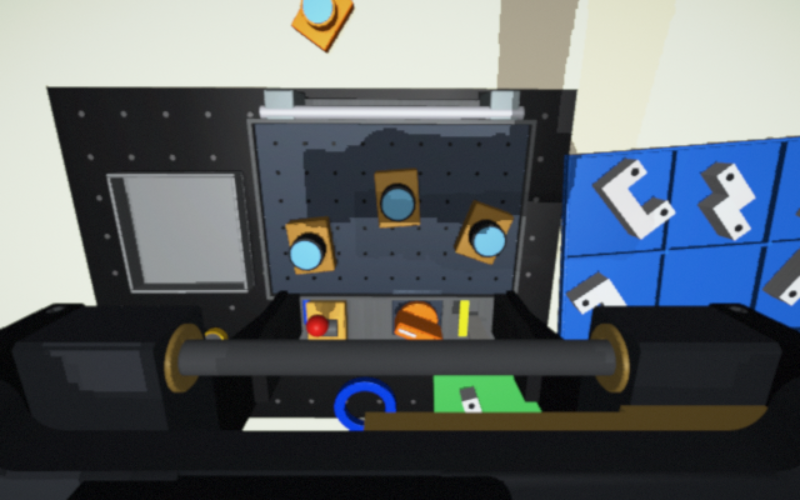

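```bash
python3 - <<'E'
from h import *
c=shot('wrist')
f=lambda x,y:(x*.8,y*.8)
for p in ((107,174),(241,172),(248,292),(131,292)): print('tray',ray(c,f(*p),.028).round(3))
hsv=cv2.cvtColor(c['image'],cv2.COLOR_BGR2HSV); m=cv2.inRange(hsv,(90,70,90),(108,255,255)); m[:110]=0; m[240:]=0; m[:,430:]=0
n,_,s,ce=cv2.connectedComponentsWithStats(m)
for i in range(1,n):
    if s[i,4]>60:
        for t in(.0,):
            P=ray(c,ce[i],.112); P=ray(c,ce[i],.075-.047*(P[0]-.352)+.042); print('mount',s[i].tolist(),P.round(4))
for n_,p,z in (('nl',(532,123),.082),('nr',(253,122),.082),('fr',(268,296),.073),('fl',(517,293),.073)): print(n_,ray(c,f(*p),z).round(3))
print('ball',ray(c,f(317,326),.087))
for l in('screw_grip','vacuum_lever_tip','mount_1'): print(l,[(np.round(d['centre']).tolist(),round(d['score'],2)) for d in ctrl.spot_in(l,c)][:4])
plan(.488,-.264,.20,186)
E
```

```text
tray [ 0.417 -0.511  0.028]
tray [ 0.414 -0.354  0.028]
tray [ 0.565 -0.361  0.028]
tray [ 0.565 -0.511  0.028]
mount [307, 152, 24, 25, 478] [ 0.4375 -0.17    0.113 ]
mount [380, 182, 25, 24, 481] [ 0.4755 -0.0771  0.1112]
mount [269, 187, 17, 12, 72] [ 0.4738 -0.2244  0.1113]
mount [233, 193, 25, 24, 477] [ 0.4907 -0.2641  0.1105]
mount [216, 195, 18, 22, 110] [ 0.4913 -0.292   0.1105]
mount [285, 207, 70, 14, 277] [ 0.5002 -0.1677  0.1101]
nl [ 0.36  -0.036  0.082]
nr [ 0.36  -0.315  0.082]
fr [ 0.551 -0.32   0.073]
fl [ 0.547 -0.032  0.073]
ball [ 0.5824151  -0.26262861  0.087     ]
screw_grip [([336.0, 259.0], 0.73)]
vacuum_lever_tip [([252.0, 261.0], 0.7), ([151.0, 185.0], 0.54)]
mount_1 [([251.0, 195.0], 0.92), ([319.0, 157.0], 0.78), ([258.0, 17.0], 0.75), ([385.0, 188.0], 0.74)]
yaw now 179.9  move [x -3.98 y -9.08 z 12.90 roll -6.1]
```

```bash
python3 -m creep '[-1,-4,-9.4,12,-6,-1,-4,-9.4,12,-6,-1,-4,-9.4,12,-6,-1,-4,-9.4,12,-6,-1,-4,-9.4,12,-6,-1,-4,-9.4,12,-6]'
python3 - <<'E'
from h import *
for i in range(3): plan(.490,-.264,.0925,186)
c=shot('wrist','w2')
E
```

```text
time: 3.15
eef_pos: [0.4876, -0.2679, 0.2069]
tool_rot: [-0.002, -0.051, 0.999, 0.001]
wrist_force: [0.2, 0.1, -0.2]
grip_width: 0.999
yaw now -174.2  move [x -0.28 y 0.36 z 11.44 roll -0.2]
yaw now -174.2  move [x -0.28 y 0.36 z 11.44 roll -0.2]
yaw now -174.2  move [x -0.28 y 0.36 z 11.44 roll -0.2]
```

View pics/w2.png

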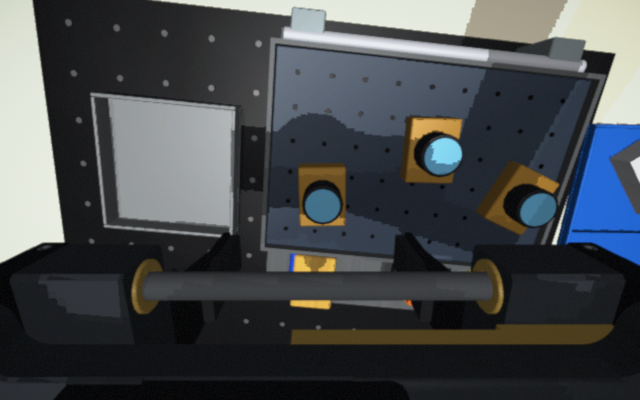

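```bash
python3 -m creep '[-1,-0.3,0.4,6,0,-1,-0.3,0.4,9,0,-1,-0.3,0.4,11.3,0,-1,-0.3,0.4,11.3,0,-1,-0.3,0.4,11.3,0,1,-0.3,0.4,11.3,0,1,-0.3,0.4,11.3,0,1,-0.3,0.4,11.3,0,1,-0.3,0.4,11.3,0,1,-0.3,0.4,11.3,0]'
python3 -m creep '[1,0,0,0,0,1,0,0,0,0,1,0,0,-4,0,1,0,0,-8,0,1,0,0,-8,0]'
python3 -c "
from h import *
plan(.458,-.466,.15,180)"
```

```text
time: 4.03
eef_pos: [0.4922, -0.262, 0.0973]
tool_rot: [0.001, -0.053, 0.999, -0.0]
wrist_force: [-0.3, -0.8, -0.2]
grip_width: 0.705
time: 4.45
eef_pos: [0.4963, -0.264, 0.1843]
tool_rot: [0.007, -0.054, 0.999, -0.004]
wrist_force: [0.9, -0.2, 0.2]
grip_width: 0.322
yaw now -173.8  move [x 5.97 y -19.68 z 3.43 roll 6.2]
```

```bash
python3 -m creep '[-0.3,0,0,0,0,-0.3,0,0,0,0,-0.3,0,0,0,0,-0.3,0,0,0,0,-0.3,0,0,0,0]'
python3 - <<'E'
from h import *
plan(.4905,-.264,.0925,186)
c=shot('wrist','w3')
hsv=cv2.cvtColor(c['image'],cv2.COLOR_BGR2HSV); m=cv2.inRange(hsv,(90,70,90),(108,255,255)); m[240:]=0
n,_,s,ce=cv2.connectedComponentsWithStats(m)
for i in range(1,n):
    if s[i,4]>300: print(ce[i],s[i].tolist(),ray(c,ce[i],.1107).round(4))
E
```

```text
time: 4.87
eef_pos: [0.4911, -0.2618, 0.1749]
tool_rot: [-0.001, -0.053, 0.999, 0.0]
wrist_force: [0.4, -0.5, -0.1]
grip_width: 0.605
yaw now -174.0  move [x 0.08 y -0.22 z 8.24 roll 0.0]
[474.65268065  92.42191142] [437, 72, 65, 39, 429] [ 0.3923 -0.1631  0.1107]
[613.6849162  172.34189944] [590, 124, 50, 114, 895] [ 0.4364 -0.0468  0.1107]
[453.15749656 156.42847318] [432, 136, 44, 42, 1454] [ 0.4373 -0.1679  0.1107]
[315.44282029 212.216681  ] [296, 194, 40, 37, 1163] [ 0.4905 -0.2635  0.1107]
[559.89705882 217.65224913] [540, 200, 41, 37, 1156] [ 0.4752 -0.0751  0.1107]
[630.23492063 226.73333333] [613, 204, 27, 35, 315] [ 0.4767 -0.0181  0.1107]
```

Mount undisturbed; the fingers are just slow (about 0.8 of their travel per second). Retry with enough closing time.

```bash
python3 -m creep '[-0.3,0,-0.2,4,0,-0.3,0,-0.2,7,0,-0.3,0,-0.2,8.2,0,-0.3,0,-0.2,8.2,0,1,0,-0.2,8.2,0,1,0,-0.2,8.2,0,1,0,-0.2,8.2,0,1,0,-0.2,8.2,0,1,0,-0.2,8.2,0,1,0,-0.2,8.2,0]'
python3 -m creep '[1,0,0,0,0,1,0,0,0,0,1,0,0,-4,0,1,0,0,-8,0,1,0,0,-8,0]'
python3 -c "
from h import *
plan(.458,-.466,.15,180)"
```

```text
time: 5.75
eef_pos: [0.4927, -0.264, 0.0955]
tool_rot: [0.001, -0.053, 0.999, -0.0]
wrist_force: [0.1, 1.7, 4.6]
grip_width: 0.406
time: 6.17
eef_pos: [0.4962, -0.2659, 0.182]
tool_rot: [0.007, -0.054, 0.999, -0.003]
wrist_force: [1.0, -1.4, -0.3]
grip_width: 0.406
yaw now -173.9  move [x 5.94 y -19.49 z 3.20 roll 6.1]
```

```bash
python3 -m creep '[1,5.5,-19.6,0,6,1,5.5,-19.6,0,6,1,5.5,-19.6,0,6,1,5.5,-19.6,0,6,1,5.5,-19.6,0,6,1,5.5,-19.6,0,6,1,5.5,-19.6,0,6,1,5.5,-19.6,0,6]'
python3 - <<'E'
from h import *
c=shot('wrist','w4')
plan(.458,-.466,.030,180)
E
```

```text
time: 6.83
eef_pos: [0.4571, -0.4643, 0.1729]
tool_rot: [-0.001, 0.0, 1.0, 0.001]
wrist_force: [-0.2, 0.2, -2.4]
grip_width: 0.401
yaw now -180.0  move [x -0.05 y -0.22 z 14.34 roll 0.0]
```

View pics/w4.png

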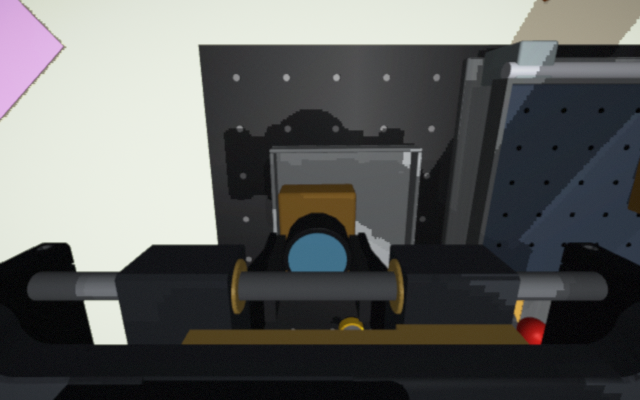

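Mount is held square, over the tray's near-right part. Lower and release.

```bash
python3 -m creep '[1,0,-0.2,4,0,1,0,-0.2,8,0,1,0,-0.2,12,0,1,0,-0.2,13.6,0,1,0,-0.2,14.2,0,1,0,-0.2,14.2,0,-0.1,0,-0.2,14.2,0,-0.1,0,-0.2,14.2,0,-0.1,0,-0.2,14.2,0,-0.1,0,-0.2,14.2,0]'
python3 -m creep '[-0.3,0,0,-4,0,-0.3,0,0,-8,0,-0.3,0,0,-12,0,-0.3,-2,12,-14,-2,-0.3,2,30,-14,-4,-0.3,2,30,-14,-4,-0.3,2,30,-14,-4,-0.3,2,30,-14,-4,-0.3,2,30,-14,-4,-0.3,2,30,-14,-4]'
python3 -c "
from h import *
plan(.4375,-.1685,.0945,184)"
```

```text
time: 7.72
eef_pos: [0.4586, -0.4668, 0.0334]
tool_rot: [0.001, -0.001, 1.0, -0.001]
wrist_force: [-0.2, -0.1, -0.7]
grip_width: 0.539
time: 8.55
eef_pos: [0.4384, -0.176, 0.1724]
tool_rot: [0.001, -0.035, 0.999, -0.0]
wrist_force: [0.6, 0.6, -0.7]
grip_width: 0.654
yaw now -176.0  move [x 0.04 y 0.76 z 7.79 roll -0.0]
```

```bash
python3 -m creep '[-0.3,0,0.2,0,0,-0.3,0,0.2,0,0]'
python3 - <<'E'
from h import *
plan(.4375,-.1685,.0945,184)
c=shot('wrist','w5')
hsv=cv2.cvtColor(c['image'],cv2.COLOR_BGR2HSV); m=cv2.inRange(hsv,(90,70,90),(108,255,255)); m[240:]=0
n,_,s,ce=cv2.connectedComponentsWithStats(m)
for i in range(1,n):
    if s[i,4]>300: print(ce[i],s[i].tolist(),ray(c,ce[i],.1125).round(4))
E
```

```text
time: 8.72
eef_pos: [0.439, -0.1738, 0.1728]
tool_rot: [0.001, -0.037, 0.999, -0.0]
wrist_force: [-0.1, 0.3, 0.0]
grip_width: 0.648
yaw now -175.7  move [x 0.11 y 0.54 z 7.83 roll 0.3]
[614.69458128 164.40147783] [586, 156, 54, 23, 406] [0.3849 0.0371 0.1125]
[ 11.48997135 186.99856734] [0, 171, 27, 32, 698] [ 0.4345 -0.4004  0.1125]
[608.79829545 197.12784091] [590, 181, 39, 32, 352] [0.4093 0.0412 0.1125]
[322.62270451 213.50918197] [303, 195, 40, 38, 1198] [ 0.438  -0.1701  0.1125]
```

```bash
python3 -m creep '[-0.3,0.1,0.4,4,0,-0.3,0.1,0.4,7,0,-0.3,0.1,0.4,7.8,0,-0.3,0.1,0.4,7.8,0,1,0.1,0.4,7.8,0,1,0.1,0.4,7.8,0,1,0.1,0.4,7.8,0,1,0.1,0.4,7.8,0,1,0.1,0.4,7.8,0,1,0.1,0.4,7.8,0]'
python3 -m creep '[1,0,0,0,0,1,0,0,0,0,1,0,0,-4,0,1,0,0,-8,0,1,0,0,-8,0]'
python3 -m creep '[1,0,0,0,0]'
python3 -c "
from h import *
plan(.458,-.398,.17,180)"
```

```text
time: 9.6
eef_pos: [0.4383, -0.1719, 0.0948]
tool_rot: [0.001, -0.035, 0.999, -0.0]
wrist_force: [0.2, 1.0, 4.6]
grip_width: 0.403
time: 10.02
eef_pos: [0.442, -0.1727, 0.1807]
tool_rot: [0.007, -0.036, 0.999, -0.002]
wrist_force: [2.1, -1.0, -1.9]
grip_width: 0.406
time: 10.1
eef_pos: [0.4385, -0.1717, 0.1755]
tool_rot: [0.003, -0.035, 0.999, -0.0]
wrist_force: [-0.7, 0.6, -2.4]
grip_width: 0.406
yaw now -176.0  move [x -0.36 y -22.71 z 0.55 roll 4.0]
```

```bash
python3 -m creep '[1,-0.4,-22.7,0,4,1,-0.4,-22.7,0,4,1,-0.4,-22.7,0,4,1,-0.4,-22.7,0,4,1,-0.4,-22.7,0,4,1,-0.4,-22.7,0,4,1,-0.4,-22.7,0,4,1,-0.4,-22.7,0,4,1,-0.4,-22.7,0,4]'
python3 - <<'E'
from h import *
plan(.458,-.398,.030,180)
c=shot('wrist'); cv2.imwrite('pics/w6.png',c['image'][100:,150:])
E
```

```text
time: 10.85
eef_pos: [0.4562, -0.3968, 0.1717]
tool_rot: [-0.002, -0.0, 1.0, 0.001]
wrist_force: [0.3, -0.0, -1.6]
grip_width: 0.407
yaw now -180.0  move [x -0.18 y -0.12 z 14.17 roll 0.0]
```

View pics/w6.png

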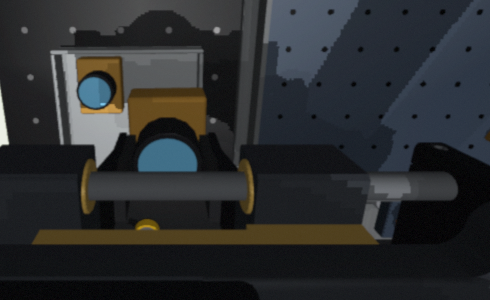

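```bash
python3 -m creep '[1,-0.2,0,4,0,1,-0.2,0,8,0,1,-0.2,0,12,0,1,-0.2,0,13.4,0,1,-0.2,0,14,0,1,-0.2,0,14,0,-0.1,-0.2,0,14,0,-0.1,-0.2,0,14,0,-0.1,-0.2,0,14,0,-0.1,-0.2,0,14,0]'
python3 -m creep '[-0.3,0,0,-4,0,-0.3,0,0,-8,0,-0.3,0,0,-12,4,-0.3,-1,12,-14,10,-0.3,-1.6,32,-14,17,-0.3,-1.6,32,-14,17,-0.3,-1.6,32,-14,17,-0.3,-1.6,32,-14,17,-0.3,-1.6,32,-14,17,-0.3,-1.6,32,-14,17]'
python3 -m creep '[-0.3,0,0,0,0,-0.3,0,0,0,0,-0.3,0,0,0,0]'
python3 - <<'E'
from h import *
plan(.4745,-.077,.0935,163)
c=shot('wrist','w7')
hsv=cv2.cvtColor(c['image'],cv2.COLOR_BGR2HSV); m=cv2.inRange(hsv,(90,70,90),(108,255,255)); m[240:]=0
n,_,s,ce=cv2.connectedComponentsWithStats(m)
for i in range(1,n):
    if s[i,4]>300: print(ce[i],s[i].tolist(),ray(c,ce[i],.1112).round(4))
E
```

```text
time: 11.73
eef_pos: [0.4604, -0.3984, 0.0355]
tool_rot: [0.002, -0.0, 1.0, -0.001]
wrist_force: [0.3, 0.5, -0.6]
grip_width: 0.538
time: 12.57
eef_pos: [0.4737, -0.1081, 0.1734]
tool_rot: [0.001, 0.148, 0.989, 0.0]
wrist_force: [0.3, -0.3, 0.1]
grip_width: 0.652
time: 12.82
eef_pos: [0.4739, -0.1097, 0.1728]
tool_rot: [0.001, 0.147, 0.989, 0.0]
wrist_force: [-0.7, 0.1, -0.9]
grip_width: 0.653
yaw now 163.1  move [x 0.90 y 3.15 z 7.93 roll 0.1]
[601.55753968  49.23015873] [577, 0, 45, 106, 1512] [0.419  0.1021 0.1112]
[567.69230769  41.8974359 ] [559, 13, 17, 52, 312] [0.408  0.0811 0.1112]
[461.28041715  84.66743917] [439, 52, 45, 67, 863] [0.4139 0.0102 0.1112]
[617.92020725 112.21243523] [589, 83, 51, 54, 965] [0.4634 0.1112 0.1112]
[481.57497182 137.46335964] [459, 111, 51, 55, 887] [0.4531 0.0181 0.1112]
[141.49721707 173.10575139] [112, 121, 68, 119, 1078] [ 0.4063 -0.2238  0.1112]
[566.48384891 178.4852162 ] [468, 124, 172, 116, 5851] [0.5011 0.0735 0.1112]
[358.75927453 203.59192086] [339, 185, 40, 38, 1213] [ 0.4752 -0.0777  0.1112]
[587.70967742 213.37992832] [570, 185, 31, 49, 558] [0.5336 0.087  0.1112]
```

```bash
python3 -m creep '[-0.3,0.8,3.1,3,0,-0.3,0.8,3.1,6,0,-0.3,0.8,3.1,7.8,0,-0.3,0.8,3.1,7.8,0,1,0.8,3.1,7.8,0,1,0.8,3.1,7.8,0,1,0.8,3.1,7.8,0,1,0.8,3.1,7.8,0,1,0.8,3.1,7.8,0,1,0.8,3.1,7.8,0]'
python3 -m creep '[1,0,0,0,0,1,0,0,0,0,1,0,0,-4,0,1,0,0,-8,0,1,0,0,-8,0,1,0,0,-8,0]'
python3 -c "
from h import *
plan(.525,-.432,.17,180)"
```

```text
time: 13.7
eef_pos: [0.4761, -0.0781, 0.0954]
tool_rot: [0.001, 0.147, 0.989, 0.0]
wrist_force: [0.2, -2.2, 4.3]
grip_width: 0.405
time: 14.2
eef_pos: [0.4762, -0.0774, 0.1759]
tool_rot: [0.002, 0.148, 0.989, 0.001]
wrist_force: [-0.4, -0.6, -2.3]
grip_width: 0.404
yaw now 163.0  move [x -15.02 y -32.49 z 0.59 roll -17.0]
```

```bash
python3 -m creep '[1,-15,-32.5,0,-17,1,-15,-32.5,0,-17,1,-15,-32.5,0,-17,1,-15,-32.5,0,-17,1,-15,-32.5,0,-17,1,-15,-32.5,0,-17,1,-15,-32.5,0,-17,1,-15,-32.5,0,-17,1,-15,-32.5,0,-17,1,-15,-32.5,0,-17]'
python3 -m creep '[1,0,0,0,0,1,0,0,0,0,1,0,0,0,0]'
python3 -c "
from h import *
plan(.526,-.432,.030,180)"
```

```text
time: 15.03
eef_pos: [0.5226, -0.4377, 0.1696]
tool_rot: [-0.002, 0.003, 1.0, 0.001]
wrist_force: [0.8, 0.4, -1.0]
grip_width: 0.405
time: 15.28
eef_pos: [0.5233, -0.431, 0.1728]
tool_rot: [-0.001, -0.001, 1.0, 0.001]
wrist_force: [-0.2, -0.0, -1.0]
grip_width: 0.403
yaw now -179.9  move [x -0.27 y -0.10 z 14.28 roll 0.1]
```

```bash
python3 -m creep '[1,-0.2,0,4,0,1,-0.2,0,8,0,1,-0.2,0,12,0,1,-0.2,0,13.6,0,1,-0.2,0,14.2,0,1,-0.2,0,14.2,0,-0.1,-0.2,0,14.2,0,-0.1,-0.2,0,14.2,0,-0.1,-0.2,0,14.2,0,-0.1,-0.2,0,14.2,0]'
python3 -m creep '[-0.3,0,0,-4,0,-0.3,0,0,-8,0,-0.3,0,0,-12,-7,-0.3,0,0,-15,-14,-0.3,0,0,-19,-21,-0.3,5.6,28,-19,-28,-0.3,5.6,28,-19,-36,-0.3,5.6,28,-19,-43,-0.3,5.6,28,-19,-50,-0.3,5.6,28,-19,-57]'
python3 -c "
from h import *
plan(.47,-.13,.22)"
```

```text
time: 16.12
eef_pos: [0.5266, -0.4326, 0.0335]
tool_rot: [0.001, -0.0, 1.0, -0.001]
wrist_force: [-0.3, 0.5, -0.0]
grip_width: 0.536
time: 16.95
eef_pos: [0.4841, -0.2267, 0.2228]
tool_rot: [0.001, -0.477, 0.879, -0.001]
wrist_force: [1.0, 1.1, 0.4]
grip_width: 0.653
yaw now -123.0  move [x -7.34 y 6.45 z 0.28 roll 0.0]
```

```bash
python3 -m creep '[-0.3,-4,3.2,0,-7,-0.3,-7.3,6.4,0,-14,-0.3,-7.3,6.4,0,-21,-0.3,-7.3,6.4,0,-28,-0.3,-7.3,6.4,0,-36,-0.3,-7.3,6.4,0,-43,-0.3,-7.3,6.4,0,-50,-0.3,-7.3,6.4,0,-57,-0.3,-7.3,6.4,0,-64,-0.3,-7.3,6.4,0,-70]'
python3 -m creep '[-0.3,0,0,0,-7,-0.3,0,0,0,-14,-0.3,0,0,0,-21,-0.3,0,0,0,-28,-0.3,0,0,0,-35,-0.3,0,0,0,-42,-0.3,0,0,0,-49,-0.3,0,0,0,-53,-0.3,0,0,0,-53]'
python3 - <<'E'
from h import *
plan(.47,-.13,.22)
c=shot('wrist','w8'); print(c['obs']['qpos'])
E
```

```text
time: 17.78
eef_pos: [0.4715, -0.132, 0.2228]
tool_rot: [-0.0, 0.895, -0.446, 0.001]
wrist_force: [-0.1, 0.6, 1.0]
grip_width: 0.648
time: 18.53
eef_pos: [0.4715, -0.1321, 0.2228]
tool_rot: [-0.0, 1.0, -0.002, 0.001]
wrist_force: [1.1, -0.4, 0.7]
grip_width: 0.65
yaw now -0.3  move [x -0.15 y -0.20 z 0.28 roll 0.0]
[ 5.93932571e-02  1.52185613e-01 -3.14423873e-01  2.38098507e-05
 -1.10256981e+00  1.50681849e+00]
```

View pics/w8.png

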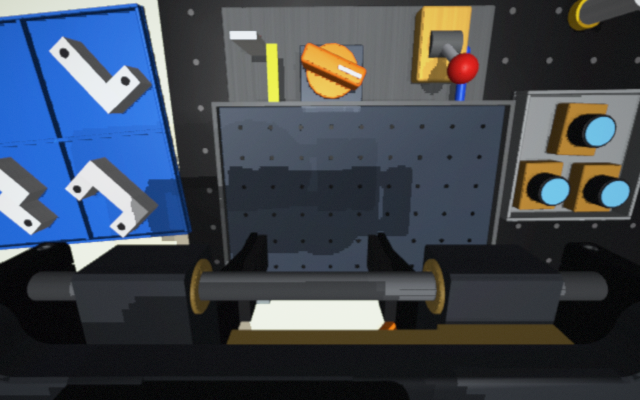

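Three mounts sit in the tray, (585,130), (545,188) and (605,190). The knob is at (335,68), the pointer (272,70), the white post (243,34). Zooming in for the knob.

```bash
python3 - <<'E'
from h import *
c=cv2.imread('pics/w8.png')[10:110,220:380]
s=shot('scene'); d=shot('side')
print(s['image'].shape)
A=cv2.resize(c,(800,300)[::1] if 0 else (480,300),interpolation=cv2.INTER_CUBIC)
B=cv2.resize(s['image'][150:210,240:320],(400,300),interpolation=cv2.INTER_CUBIC)
C=cv2.resize(d['image'][140:200,300:380],(400,300),interpolation=cv2.INTER_CUBIC)
out=np.zeros((600,800,3),np.uint8); out[:300,:480]=A; out[300:,:400]=B; out[300:,400:]=C
cv2.imwrite('pics/k.png',out)
E
```

```text
(400, 640, 3)
```

View pics/k.png

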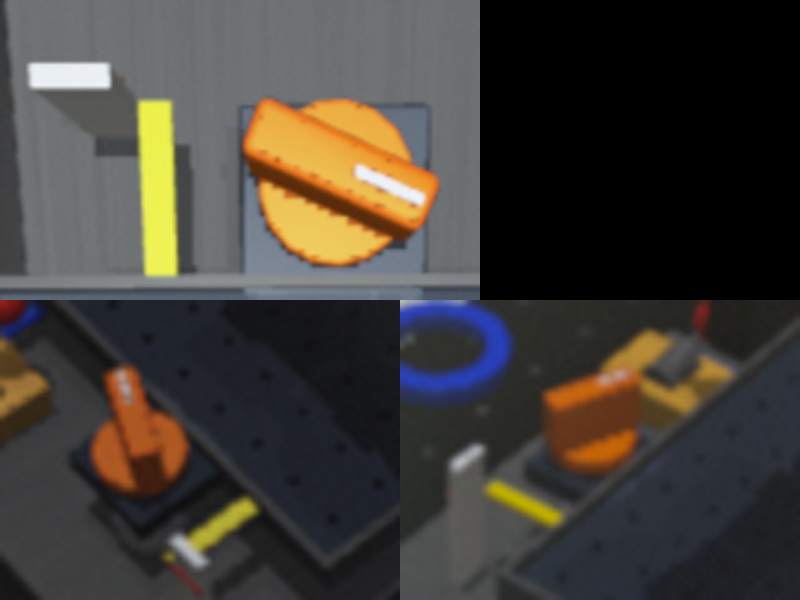

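```bash
cat >> h.py <<'E'
def tri(*obs):
    A=[];b=[]
    for c,px in obs:
        Rm,C=campose(c); v=Rm@np.linalg.solve(np.array(c['mtx']),[px[0],px[1],1.]); v/=np.linalg.norm(v)
        M=np.eye(3)-np.outer(v,v); A.append(M); b.append(M@C)
    A=np.vstack(A);b=np.hstack(b);X=np.linalg.lstsq(A,b,rcond=None)[0]; return X.round(4),np.abs(A@X-b).max().round(4)
E
python3 - <<'E'
from h import *
s=shot('scene');d=shot('side');w=shot('wrist')
print(tri((s,(266.8,172.4)),(d,(338.4,157)),(w,(333.7,64.3))),tri((s,(266.8,172.4)),(d,(338.4,157))))
print(tri((s,(266.8,172.4)),(w,(333.7,64.3))),tri((d,(338.4,157)),(w,(333.7,64.3))))
# pointer tip centre & base, post top
for n,p in (('tip',(156,100)),('base',(161,275)),('post',(70,75))):
    for z in (.06,.07,.08): print(n,ray(w,(220+p[0]/3,10+p[1]/3),z).round(4))
X=ray(w,(333.7,64.3),.107);plan(X[0],X[1],.12,156)
E
```

```text
(array([ 0.5816, -0.146 ,  0.1085]), np.float64(0.0021)) (array([ 0.5806, -0.1447,  0.1095]), np.float64(0.0013))
(array([ 0.5818, -0.1457,  0.1069]), np.float64(0.0015)) (array([ 0.5823, -0.1474,  0.1087]), np.float64(0.0007))
tip [ 0.6078 -0.0908  0.06  ]
tip [ 0.606  -0.0921  0.07  ]
tip [ 0.6042 -0.0934  0.08  ]
base [ 0.5551 -0.0899  0.06  ]
base [ 0.5549 -0.0912  0.07  ]
base [ 0.5547 -0.0926  0.08  ]
post [ 0.6152 -0.0641  0.06  ]
post [ 0.6131 -0.0662  0.07  ]
post [ 0.6111 -0.0684  0.08  ]
yaw now -0.4  move [x 11.19 y 1.42 z 10.22 roll 23.6]
```

```bash
python3 -m creep '[0.2,4,1.4,0,-7,0.2,8,1.4,0,-14,0.2,11.1,1.4,0,-21,0.2,11.1,1.4,0,-28,0.2,11.1,1.4,0,-36,0.2,11.1,1.4,0,-43,0.2,11.1,1.4,0,-50,0.2,11.1,1.4,2,-57,0.2,11.1,1.4,6,-64,0.2,11.1,1.4,8,-66]'
python3 -m creep '[0.2,0,0,0,0,0.2,0,0,0,0]'
python3 - <<'E'
from h import *
o,_=st(); print(o['qpos'].round(3)); plan(.582,-.147,.080,66)
w=shot('wrist'); cv2.imwrite('pics/k2.png',w['image'][100:400,120:520])
E
```

```text
time: 19.67
eef_pos: [0.5806, -0.1463, 0.1388]
tool_rot: [-0.002, 0.839, 0.544, -0.001]
wrist_force: [-0.7, -0.0, -0.7]
grip_width: 0.401
time: 19.83
eef_pos: [0.5821, -0.1469, 0.1415]
tool_rot: [-0.0, 0.841, 0.542, -0.001]
wrist_force: [0.4, 0.5, 0.5]
grip_width: 0.397
[ 2.300e-02  4.120e-01 -1.670e-01  1.000e-03 -9.950e-01  2.693e+00]
yaw now 65.6  move [x -0.02 y -0.00 z 6.15 roll -0.4]
```

View pics/k2.png

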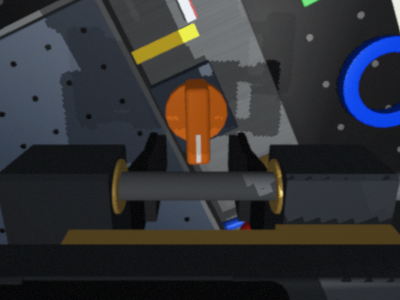

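Wing lies straight between the jaws. Descend, close, turn 70° clockwise.

```bash
python3 -m creep '[0.2,0,0,4,0,0.2,0,0,6,0,0.2,0,0,6,0,1,0,0,6,0,1,0,0,6,0,1,0,0,6,0,1,0,0,6,0,1,0,0,6,0,1,0,0,6,0,1,0,0,6,0]'
python3 -m creep '[1,0,0,-0.06,7,1,0,0,-0.11,14,1,0,0,-0.17,21,1,0,0,-0.22,28,1,0,0,-0.28,35,1,0,0,-0.34,42,1,0,0,-0.39,49,1,0,0,-0.45,56,1,0,0,-0.51,63,1,0,0,-0.56,70]'
python3 - <<'E'
from h import *
for n in('scene','side'):
    c=shot(n); b=(150,210,240,320) if n=='scene' else (140,200,300,380)
    cv2.imwrite('pics/t_%s.png'%n,cv2.resize(c['image'][b[0]:b[1],b[2]:b[3]],(400,300),interpolation=cv2.INTER_CUBIC))
print(st()[0]['moment'])
cv2.imwrite('pics/t1.png',np.hstack([cv2.imread('pics/t_scene.png'),cv2.imread('pics/t_side.png')]))
E
```

```text
time: 20.72
eef_pos: [0.5821, -0.1463, 0.0839]
tool_rot: [-0.0, 0.84, 0.543, 0.0]
wrist_force: [-2.4, 1.5, 5.2]
grip_width: 0.184
time: 21.55
eef_pos: [0.5812, -0.146, 0.0893]
tool_rot: [-0.0, 0.999, -0.04, -0.001]
wrist_force: [-4.8, 4.1, 6.5]
grip_width: 0.178
[ 0.91918361  1.38556067 -0.0671267 ]
```

View pics/t1.png

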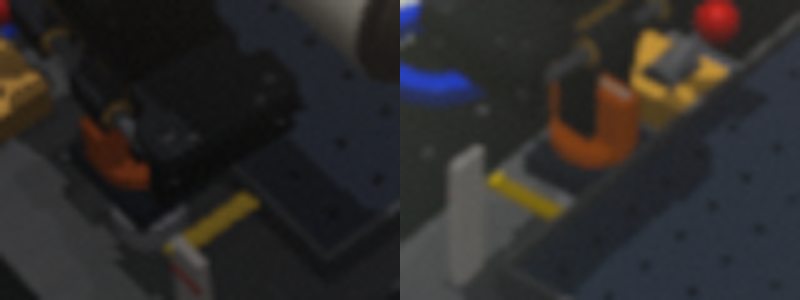

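```bash
python3 - <<'E'
from h import *
s=shot('scene');d=shot('side')
S=lambda x,y:(240+x/5,150+y/5); D=lambda x,y:(300+x/5,140+y/5)
print('post top',tri((s,S(190,250)),(d,D(66,155))))
print('post top w8 scene/side', tri((s,S(187,250)),(d,D(66,160))))
print('tip now',tri((s,S(172,247)),(d,D(93,179))),'before',tri((s,S(172,253)),(d,D(90,187))))
print('base now',tri((s,S(255,202)),(d,D(157,213))))
Rm,C=campose(s)
for px in (S(170,265),S(205,290),S(187,277)):
    v=Rm@np.linalg.solve(np.array(s['mtx']),[px[0],px[1],1.]); print('line',[(C+v*(x-C[0])/v[0]).round(4) for x in(.612,.617,.622)])
E
```

```text
post top (array([ 0.6052, -0.07  ,  0.0965]), np.float64(0.0011))
post top w8 scene/side (array([ 0.6055, -0.0716,  0.093 ]), np.float64(0.0002))
tip now (array([ 0.6019, -0.0902,  0.0697]), np.float64(0.0003)) before (array([ 0.6027, -0.0894,  0.0648]), np.float64(0.0009))
base now (array([ 0.5553, -0.0841,  0.0746]), np.float64(0.0013))
line [array([ 0.612 , -0.078 ,  0.0785]), array([ 0.617 , -0.0699,  0.0929]), array([ 0.622 , -0.0618,  0.1073])]
line [array([ 0.612 , -0.0497,  0.0898]), array([ 0.617 , -0.0419,  0.1041]), array([ 0.622 , -0.0342,  0.1183])]
line [array([ 0.612 , -0.0641,  0.0842]), array([ 0.617 , -0.0562,  0.0985]), array([ 0.622 , -0.0483,  0.1129])]
```

```bash
python3 -m creep '[1,0,0,-0.06,7,1,0,0,-0.11,14,1,0,0,-0.17,21,1,0,0,-0.22,28,1,0,0,-0.28,35,1,0,0,-0.34,42,1,0,0,-0.39,49,1,0,0,-0.45,56,1,0,0,-0.48,60,1,0,0,-0.48,60]'
python3 -m creep '[0.2,0,0,0,0,0.2,0,0,0,0,0.2,0,0,0,0,0.2,0,0,0,0,0.2,0,0,-4,0,0.2,0,0,-8,0,0.2,0,0,-11,0,0.2,0,0,-11,0]'
python3 - <<'E'
from h import *
print(st()[0]['qpos'].round(2)); plan(.74,-.012,.12,-90); plan(.50,-.19,.30)
E
```

```text
time: 22.58
eef_pos: [0.5807, -0.1458, 0.0941]
tool_rot: [0.0, 0.846, -0.533, -0.001]
wrist_force: [-6.7, 4.7, 6.2]
grip_width: 0.178
time: 23.25
eef_pos: [0.5866, -0.1477, 0.2106]
tool_rot: [-0.003, 0.847, -0.532, 0.007]
wrist_force: [1.0, 0.0, 1.3]
grip_width: 0.398
[ 0.02  0.35 -0.08  0.   -1.13  0.43]
yaw now -64.3  move [x -5.56 y -19.71 z 9.06 roll 25.7]
yaw now -64.3  move [x 0.05 y 9.64 z -8.94 roll 0.0]
```

```bash
python3 -m creep '[0.2,-2,-8,0,7,0.2,-4,-14,0,14,0.2,-5.4,-19.8,0,21,0.2,-5.4,-19.8,3,25.5,0.2,-5.4,-19.8,7,25.5,0.2,-5.4,-19.8,11,25.5,0.2,-5.4,-19.8,13.5,25.5,0.2,-5.4,-19.8,13.5,25.5,0.2,-5.4,-19.8,13.5,25.5,0.2,-5.4,-19.8,13.5,25.5]'
python3 - <<'E'
from h import *
w=shot('wrist','L1'); print(campose(w)[1].round(3), proj(w,[.61,-.08,.075]))
u=proj(w,[.61,-.08,.075]).astype(int); x=np.clip(u[0]-80,0,480);y=np.clip(u[1]-60,0,280); print(x,y)
cv2.imwrite('pics/L1c.png',cv2.resize(w['image'][y:y+120,x:x+160],(800,600),interpolation=cv2.INTER_CUBIC))
E
```

```text
time: 24.08
eef_pos: [0.7385, -0.0128, 0.0691]
tool_rot: [-0.0, 0.708, -0.706, 0.001]
wrist_force: [0.1, 0.2, 0.9]
grip_width: 0.401
[ 0.738 -0.091  0.233] [578.01818007 131.46919283]
480 71
```

View pics/L1c.png

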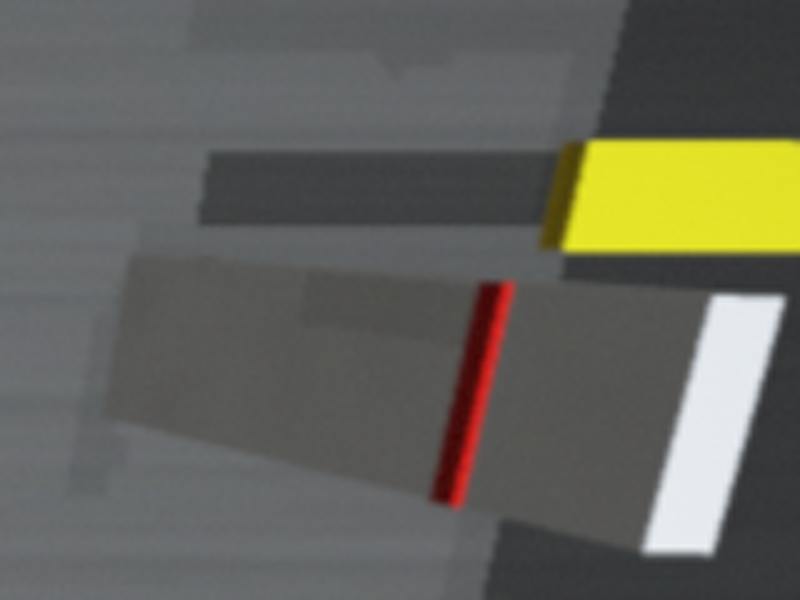

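```bash
python3 -m creep '[0.2,0,3,0,0,0.2,0,6,0,0,0.2,0,6,0,0,0.2,0,6,0,0]'
python3 - <<'E'
from h import *
w=shot('wrist','L2'); print(campose(w)[1].round(3))
u=proj(w,[.61,-.08,.075]).astype(int); x=np.clip(u[0]-80,0,480);y=np.clip(u[1]-60,0,280); print(x,y)
cv2.imwrite('pics/L2c.png',cv2.resize(w['image'][y:y+120,x:x+160],(800,600),interpolation=cv2.INTER_CUBIC))
E
```

```text
time: 24.47
eef_pos: [0.6779, -0.0129, 0.072]
tool_rot: [-0.002, 0.708, -0.706, 0.002]
wrist_force: [-0.2, 0.3, 1.0]
grip_width: 0.396
[ 0.677 -0.091  0.235]
372 70
```

View pics/L2c.png

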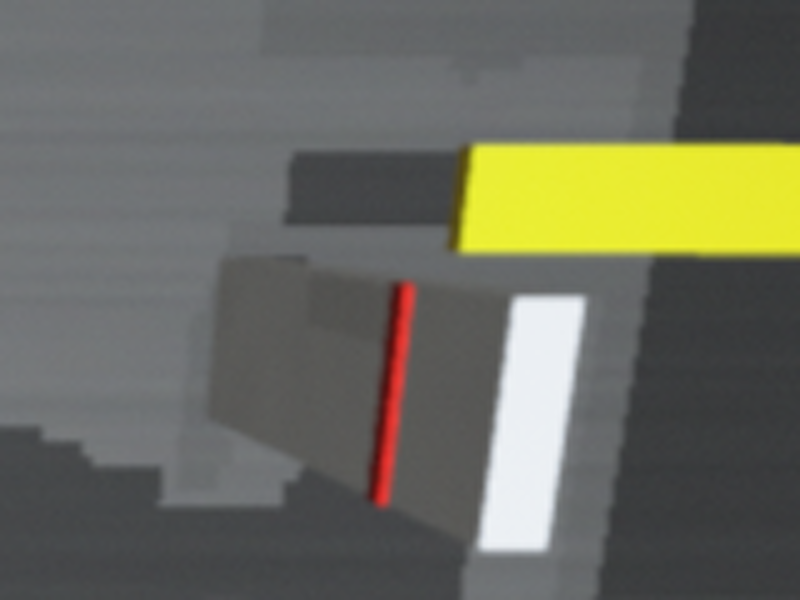

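```bash
python3 - <<'E'
from h import *
# fixed poses
K=shot('wrist'); 
import copy
def view(eef,q):
    c=dict(K); c['obs']={'eef_pos':eef,'tool_rot':q}; return c
q=[0,.708,-.706,0]; q=list(np.array(q)/np.linalg.norm(q))
for e1,e2 in (([.7385,-.0128,.0691],[.6779,-.0129,.072]),([.7385,-.0128,.0700],[.6785,-.0128,.0700])):
    a=view(e1,q);b=view(e2,q)
    A=lambda x,y:(480+x/5,71+y/5);B=lambda x,y:(372+x/5,70+y/5)
    for n,p,r in(('line-y',(488,290),(396,290)),('line+y',(440,500),(375,500)),('ptr face',(566,196),(460,199)),('ptr top',(578,196),(466,199)),('posttop-y',(714,297),(513,297)),('posttop+y',(643,552),(480,552)),('postbot-y',(130,257),(222,258)),('postbot+y',(107,418),(210,418))):
        print(n,tri((a,A(*p)),(b,B(*r))))
print(K['obs']['eef_pos'])
E
```

```text
line-y (array([ 0.6113, -0.0813,  0.0761]), np.float64(0.0001))
line+y (array([ 0.6104, -0.0601,  0.0752]), np.float64(0.0001))
ptr face (array([ 0.6063, -0.0901,  0.0767]), np.float64(0.0001))
ptr top (array([ 0.6064, -0.0901,  0.0781]), np.float64(0.0001))
posttop-y (array([ 0.6107, -0.0821,  0.0988]), np.float64(0.0001))
posttop+y (array([ 0.61  , -0.0599,  0.0981]), np.float64(0.0001))
postbot-y (array([ 0.609 , -0.0816,  0.0118]), np.float64(0.0002))
postbot+y (array([ 0.6089, -0.0596,  0.0126]), np.float64(0.0001))
line-y (array([ 0.615 , -0.0816,  0.0816]), np.float64(0.0002))
line+y (array([ 0.6141, -0.0612,  0.0807]), np.float64(0.0002))
ptr face (array([ 0.6104, -0.09  ,  0.0824]), np.float64(0.0))
ptr top (array([ 0.6105, -0.0901,  0.0838]), np.float64(0.0))
posttop-y (array([ 0.6149, -0.0824,  0.1041]), np.float64(0.0001))
posttop+y (array([ 0.6141, -0.0611,  0.1032]), np.float64(0.0001))
postbot-y (array([ 0.6122, -0.0819,  0.018 ]), np.float64(0.0002))
postbot+y (array([ 0.6121, -0.0605,  0.0188]), np.float64(0.0003))
[ 0.67928814 -0.01266991  0.07187236]
```

Pointer sits about 0.6–1.0 mm above the red line (in both views), so the tilt is about +3 mrad. I'll turn back about 8°.

```bash
python3 -m creep '[0.2,0,0,-4,0,0.2,0,0,-8,0,0.2,4,3,-12,-7,0.2,8,6,-12,-14,0.2,13.2,9.8,-12,-21,0.2,13.2,9.8,-12,-25.6,0.2,13.2,9.8,-12,-25.6,0.2,13.2,9.8,-10,-25.6,0.2,13.2,9.8,-6,-25.6,0.2,13.2,9.8,-6,-25.6]'
python3 -m creep '[0.2,0,0,0,0,0.2,0,0,0,0]'
python3 - <<'E'
from h import *
plan(.5807,-.1458,.095,-64.3)
w=shot('wrist'); cv2.imwrite('pics/k3.png',w['image'][100:400,120:520])
hsv=cv2.cvtColor(w['image'],cv2.COLOR_BGR2HSV); m=cv2.inRange(hsv,(5,150,100),(18,255,255)); m[:100]=0;m[280:]=0;m[:,:200]=0;m[:,440:]=0
ys,xs=np.nonzero(m); print(len(xs)); r=cv2.minAreaRect(np.c_[xs,ys].astype(np.float32)); print(r)
E
```

```text
time: 25.4
eef_pos: [0.5764, -0.1447, 0.1224]
tool_rot: [0.002, 0.846, -0.533, -0.005]
wrist_force: [-2.0, 0.1, -1.9]
grip_width: 0.401
time: 25.57
eef_pos: [0.5818, -0.1449, 0.1294]
tool_rot: [-0.0, 0.847, -0.531, 0.002]
wrist_force: [0.3, 0.1, 1.1]
grip_width: 0.401
yaw now -64.2  move [x 0.03 y 0.13 z 3.44 roll 0.1]
3592
((319.5, 232.5), (77.0, 67.0), 90.0)
```

View pics/k3.png

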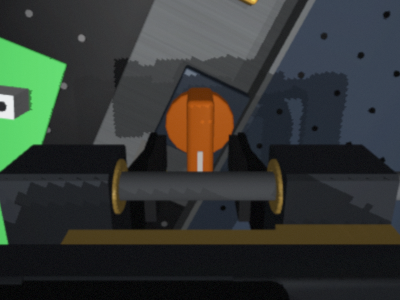

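```bash
python3 -m creep '[0.2,0,0.1,3.3,0,0.2,0,0.1,3.3,0,1,0,0.1,3.3,0,1,0,0.1,3.3,0,1,0,0.1,3.3,0,1,0,0.1,3.3,0,1,0,0.1,3.3,0,1,0,0.1,3.3,-4,1,0,0.1,3.36,-8,1,0,0.1,3.36,-8]'
python3 -m creep '[0.2,0,0,0,0,0.2,0,0,0,0,0.2,0,0,0,0,0.2,0,0,0,0,0.2,0,0,-4,0,0.2,0,0,-8,0,0.2,0,0,-11,0,0.2,0,0,-11,0,0.2,0,0,-11,0]'
python3 - <<'E'
from h import *
plan(.7385,-.0128,.07,-90)
E
```

```text
time: 26.45
eef_pos: [0.5802, -0.1452, 0.0954]
tool_rot: [-0.001, 0.883, -0.47, 0.002]
wrist_force: [0.7, 1.5, 4.6]
grip_width: 0.18
time: 27.2
eef_pos: [0.5797, -0.1451, 0.2059]
tool_rot: [-0.001, 0.882, -0.471, 0.002]
wrist_force: [-0.6, -0.9, 0.0]
grip_width: 0.396
yaw now -56.3  move [x -2.18 y -20.55 z 13.59 roll 33.7]
```

```bash
python3 -m creep '[0.2,-1,-8,0,7,0.2,-1.5,-14,0,14,0.2,-2.1,-20.5,0,21,0.2,-2.1,-20.5,3,28,0.2,-2.1,-20.5,7,33.7,0.2,-2.1,-20.5,11,33.7,0.2,-2.1,-20.5,13.6,33.7,0.2,-2.1,-20.5,13.6,33.7,0.2,-2.1,-20.5,13.6,33.7,0.2,-2.1,-20.5,13.6,33.7]'
python3 - <<'E'
from h import *
w=shot('wrist','L3')
for f in('L1','L3'):
    im=cv2.imread('pics/%s.png'%f).astype(int); b,g,r=im[...,0],im[...,1],im[...,2]
    R_=(r>g*2)&(r>60); Y=(r>60)&(g>60)&(b<g*.5)&(r>g*.8)
    R_[:71]=R_[195:]=False;Y[:71]=Y[130:]=False;R_[:,:500]=Y[:,:500]=False
    ys,xs=np.nonzero(R_); k=np.polyfit(ys,xs,1)
    print(f,'red at row 128',np.polyval(k,128).round(2),[ (y,int(np.nonzero(Y[y])[0].min())) for y in range(100,121,3) if Y[y].any()])
print(w['obs']['eef_pos'])
im=w['image']; cv2.imwrite('pics/L3c.png',cv2.resize(im[71:191,480:640],(800,600),interpolation=cv2.INTER_CUBIC))
E
```

```text
time: 28.03
eef_pos: [0.7378, -0.0143, 0.0683]
tool_rot: [0.001, 0.708, -0.707, 0.0]
wrist_force: [0.9, 0.2, 1.9]
grip_width: 0.401
L1 red at row 128 579.02 [(100, 593), (103, 592), (106, 591), (109, 590), (112, 590), (115, 589), (118, 589)]
L3 red at row 128 578.39 [(103, 590), (106, 589), (109, 588), (112, 588), (115, 587), (118, 586)]
[ 0.73782697 -0.01432506  0.06826922]
```

```bash
python3 - <<'E'
from h import *
s=shot('scene','s2')
S=lambda x,y:(150+x/1.8,60+y/1.75)
for n,p in(('I',(560,416)),('T',(492,477)),('sT',(140,350)),('sI',(250,445))): print(n,ray(s,S(*p),.03).round(3))
plan(.58,.36,.30,180); plan(.58,.36,.30,-90)
E
```

```text
I [0.432 0.368 0.03 ]
T [0.555 0.366 0.03 ]
sT [ 0.775 -0.049  0.03 ]
sI [0.749 0.147 0.03 ]
yaw now -89.9  move [x -37.44 y 15.89 z -22.85 roll -89.9]
yaw now -89.9  move [x -37.44 y 15.89 z -22.85 roll 0.1]
```

```bash
python3 -m creep '[-1,0,0,-4,-7,-1,-2,1,-8,-14,-1,-5,4,-11,-21,-1,-37.4,31.9,-21,-28,-1,-37.4,31.9,-21,-36,-1,-37.4,31.9,-21,-43,-1,-37.4,31.9,-21,-50,-1,-37.4,31.9,-21,-57,-1,-37.4,31.9,-21,-64,-1,-37.4,31.9,-21,-70]'
python3 -c "
from h import *
plan(.42,.36,.28,0)"
```

```text
time: 28.97
eef_pos: [0.519, 0.2432, 0.2438]
tool_rot: [-0.003, 0.985, -0.17, 0.002]
wrist_force: [1.0, 0.2, -0.0]
grip_width: 0.983
yaw now -19.6  move [x -13.25 y -7.67 z -3.62 roll -19.6]
```

```bash
python3 -m creep '[-1,-13.2,-7.7,-3.6,-7,-1,-13.2,-7.7,-3.6,-14,-1,-13.2,-7.7,-3.6,-19.6,-1,-13.2,-7.7,-3.6,-19.6,-1,-13.2,-7.7,-3.6,-19.6,-1,-13.2,-7.7,-3.6,-19.6]'
cat >> h.py <<'E'
SH={'I':[[(-45,-15),(45,-15),(45,15),(-45,15)]],
'L':[[(-40,-11),(40,-11),(40,40),(18,40),(18,11),(-40,11)]],
'T':[[(-36,-11),(22,-11),(22,-38),(44,-38),(44,38),(22,38),(22,11),(-36,11)]]}
def fit(c,k,x,y,z,half=.075,tag=None):
    """fit bracket k near x,y with top at z -> (x,y,yaw deg,IoU)"""
    from scipy.optimize import minimize
    x0,x1,y0,y1=x-half,x+half,y-half,y+half
    im=top(c,x0,x1,y0,y1,z,.0005); hsv=cv2.cvtColor(im,cv2.COLOR_BGR2HSV)
    v=hsv[...,2]; g=(hsv[...,1]<60)&(v>90)
    n,lab,s,ce=cv2.connectedComponentsWithStats(g.astype(np.uint8)); 
    i=1+np.argmax(s[1:,4]); m=(lab==i)
    t,_=cv2.threshold(v[m].reshape(-1,1),0,255,cv2.THRESH_OTSU); 
    lo,hi=v[m&(v<=t)],v[m&(v>t)]
    if len(lo) and hi.mean()-lo.mean()>35: m&=v>t
    m=cv2.morphologyEx(m.astype(np.uint8),cv2.MORPH_CLOSE,np.ones((15,15)))
    def mk(p):
        a=np.zeros_like(m); r=np.radians(p[2]); q=np.array(SH[k][0])/1000.
        X=p[0]+q[:,0]*np.cos(r)-q[:,1]*np.sin(r); Y=p[1]+q[:,0]*np.sin(r)+q[:,1]*np.cos(r)
        pts=np.c_[(y1-Y)/.0005,(x1-X)/.0005]; cv2.fillPoly(a,[np.round(pts*16).astype(np.int32)],1,shift=4); return a
    def cost(p): a=mk(p); return -((a&m).sum()/max(1,(a|m).sum()))
    ys,xs=np.nonzero(m); cx,cy=x1-ys.mean()*.0005,y1-xs.mean()*.0005
    best=None
    for a0 in range(0,360,20):
        q=np.mean(SH[k][0],axis=0)*0
        if k=='T': q=np.array([16.,0])
        if k=='L': q=np.array([7.,7])
        r=np.radians(a0); p0=[cx-(q[0]*np.cos(r)-q[1]*np.sin(r))/1000,cy-(q[0]*np.sin(r)+q[1]*np.cos(r))/1000,a0]
        cc=cost(p0)
        if best is None or cc<best[0]: best=(cc,p0)
    p0=np.array(best[1]); sx=np.array([p0,p0+[.006,0,0],p0+[0,.006,0],p0+[0,0,12]])
    r=minimize(cost,p0,method='Nelder-Mead',options=dict(initial_simplex=sx,xatol=1e-4,fatol=1e-4))
    if tag:
        im[...,2]=np.where(m>0,np.minimum(255,im[...,2].astype(int)+60),im[...,2]); cs,_=cv2.findContours(mk(r.x),0,1); cv2.drawContours(im,cs,-1,(0,255,0),1); cv2.imwrite('pics/%s.png'%tag,im)
    return r.x.round(4),round(-r.fun,3)
E
python3 - <<'E'
from h import *
plan(.42,.36,.28,0)
w=shot('wrist','b1'); s=shot('scene');d=shot('side')
for k,x,y in(('I',.432,.368),('T',.555,.366)):
    for n,c in(('w',w),('s',s),('d',d)):
        print(k,n,fit(c,k,x,y,.030,tag='f%s%s'%(k,n)))
rows=[np.hstack([cv2.resize(cv2.imread('pics/f%s%s.png'%(k,n)),(260,260)) for n in 'wsd']) for k in 'IT']
cv2.imwrite('pics/fit1.png',np.vstack(rows))
E
```

```text
time: 29.47
eef_pos: [0.4215, 0.3608, 0.2792]
tool_rot: [-0.003, 1.0, -0.002, 0.002]
wrist_force: [0.1, -0.7, -0.5]
grip_width: 0.999
yaw now -0.2  move [x -0.15 y 0.08 z -0.08 roll -0.2]
I w (array([0.4825, 0.4455, 5.4737]), np.float64(0.617))
I s (array([0.4052, 0.3845, 0.    ]), np.float64(0.0))
I d (array([  0.4501,   0.3578, 155.3497]), np.float64(0.471))
T w (array([  0.5591,   0.3752, 238.8503]), np.float64(0.965))
T s (array([  0.5575,   0.3765, 239.5282]), np.float64(0.848))
T d (array([  0.5572,   0.3756, 239.1237]), np.float64(0.841))
```

View pics/fit1.png

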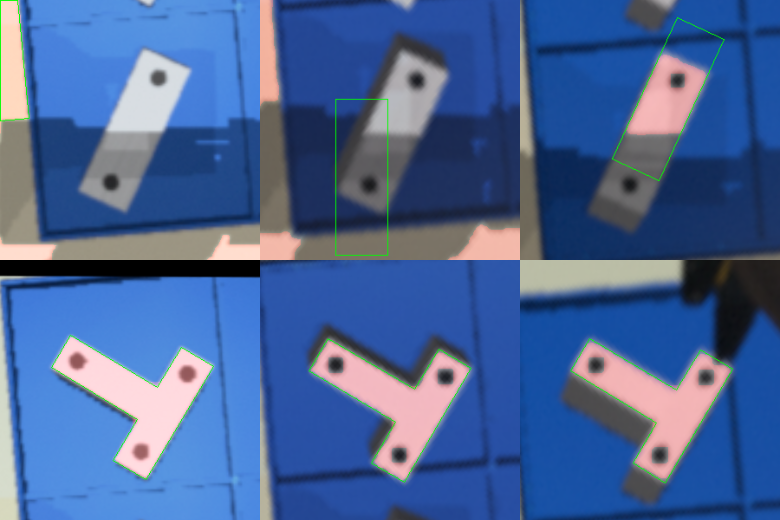

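```bash
python3 -m creep '[0,4,-0.5,4,-7,0,8,-1,8,-14,0,13.7,-1.5,12,-21,0,13.7,-1.5,15,-28,0,13.7,-1.5,15,-35,0,13.7,-1.5,15,-42,0,13.7,-1.5,15,-49,0,13.7,-1.5,15,-56,0,13.7,-1.5,15,-59,0,13.7,-1.5,15,-59]'
python3 - <<'E'
from h import *
s=shot('scene'); d=shot('side'); w=shot('wrist')
plan(.5585,.3755,.012,59); print(fit(d,'T',.557,.372,.03),fit(w,'T',.557,.372,.03,tag='ft2'), st()[0]['qpos'].round(2))
E
```

```text
time: 30.45
eef_pos: [0.5603, 0.3721, 0.125]
tool_rot: [0.0, 0.872, 0.489, -0.0]
wrist_force: [-0.1, 0.5, 0.1]
grip_width: 0.506
yaw now 58.5  move [x 0.15 y -0.24 z 11.35 roll -0.5]
(array([  0.5728,   0.4363, 257.2137]), np.float64(0.078)) (array([  0.5836,   0.4462, 222.2682]), np.float64(0.107)) [ 0.83  0.54  0.01  0.   -1.04  1.76]
```

```bash
python3 -m creep '[0,0.1,-0.2,4,0,0,0.1,-0.2,8,0,0,0.1,-0.2,11.2,0,0,0.1,-0.2,11.2,0,1,0.1,-0.2,11.2,0,1,0.1,-0.2,11.2,0,1,0.1,-0.2,11.2,0,1,0.1,-0.2,11.2,0,1,0.1,-0.2,11.2,0,1,0.1,-0.2,11.2,0]'
python3 -m creep '[1,0,0,0,0,1,0,0,0,0,1,0,0,-4,0,1,0,0,-8,0,1,0,0,-12,0,1,0,0,-16,0,1,0,0,-16,0,1,0,0,-16,0]'
python3 -c "
from h import *
plan(.46,-.105,.18,0)"
```

```text
time: 31.43
eef_pos: [0.559, 0.3766, 0.0159]
tool_rot: [-0.0, 0.872, 0.49, 0.002]
wrist_force: [-1.1, 0.0, 7.0]
grip_width: 0.251
time: 32.1
eef_pos: [0.5588, 0.3768, 0.1771]
tool_rot: [-0.001, 0.872, 0.49, 0.003]
wrist_force: [-0.1, 0.3, -2.1]
grip_width: 0.251
yaw now 58.7  move [x -46.29 y 16.62 z -0.29 roll 58.7]
```

```bash
python3 -m creep '[1,-46.3,16.6,0,7,1,-46.3,16.6,0,14,1,-46.3,16.6,0,21,1,-46.3,16.6,0,28,1,-46.3,16.6,0,35,1,-46.3,16.6,0,42,1,-46.3,16.6,0,49,1,-46.3,16.6,0,56,1,-46.3,16.6,0,58.7,1,-46.3,16.6,0,58.7]'
python3 -c "
from h import *
plan(.46,-.105,.18,0)"
```

```text
time: 32.93
eef_pos: [0.4717, -0.0343, 0.1717]
tool_rot: [0.0, 1.0, -0.001, -0.002]
wrist_force: [1.5, -0.3, -1.1]
grip_width: 0.251
yaw now -0.1  move [x -1.16 y 7.07 z -0.83 roll -0.1]
```

```bash
python3 -m creep '[1,-1.2,7,0,0,1,-1.2,7,0,0,1,-1.2,7,0,0,1,-1.2,7,0,0,1,-1.2,7,0,0]'
python3 - <<'E'
from h import *
plan(.46,-.105,.085,0)
w=shot('wrist','p1')
E
```

```text
time: 33.35
eef_pos: [0.4613, -0.1023, 0.1722]
tool_rot: [-0.0, 1.0, -0.001, -0.001]
wrist_force: [-0.9, 0.6, -1.1]
grip_width: 0.248
yaw now -0.1  move [x -0.13 y 0.27 z 8.72 roll -0.1]
```

```bash
python3 -m creep '[1,0,0.2,4,0,1,0,0.2,7.5,0,1,0,0.2,8.4,0,1,0,0.2,8.8,0,1,0,0.2,8.8,0,1,0,0.2,8.8,0]'
python3 -m creep '[0,0,0,0,0,0,0,0,0,0,0,0,0,0,0,0,0,0,0,0,0,0,0,-4,0,0,0,0,-8,0,0,0,0,-12,0,0,0,0,-14,0,0,0,0,-14,0]'
python3 - <<'E'
from h import *
o=st()[0]; plan(.345,.3654,.23,-24)
d=shot('side');s=shot('scene','s3'); print(fit(s,'T',.46,-.105,.101,half=.06,tag='pT'))
# recheck I holes via side/scene: dark holes rectified
cv2.imwrite('pics/is.png',top(d,.357,.507,.293,.443,.03,.0003))
E
```

```text
time: 33.9
eef_pos: [0.4623, -0.1033, 0.0864]
tool_rot: [0.0, 1.0, 0.001, -0.001]
wrist_force: [-2.4, 1.8, 4.5]
grip_width: 0.252
time: 34.65
eef_pos: [0.4655, -0.1046, 0.2311]
tool_rot: [0.0, 1.0, 0.0, 0.006]
wrist_force: [0.8, -0.3, 0.5]
grip_width: 0.498
yaw now 0.0  move [x -12.04 y -47.01 z 0.11 roll 24.0]
(array([ 0.4285, -0.1079, 91.6001]), np.float64(0.419))
```

```bash
python3 -m creep '[-0.1,-12,-48.9,0,7,-0.1,-12,-48.9,0,14,-0.1,-12,-48.9,0,21,-0.1,-12,-48.9,0,24,-0.1,-12,-48.9,0,24,-0.1,-12,-48.9,0,24,-0.1,-12,-48.9,0,24,-0.1,-12,-48.9,0,24,-0.1,-12,-48.9,0,24,-0.1,-12,-48.9,0,24]'
python3 -m creep '[-0.1,3,-11,0,0,-0.1,3,-11,0,0,-0.1,3,-11,0,0,-0.1,3,-11,0,0,-0.1,3,-11,0,0]'
python3 - <<'E'
from h import *
w=shot('wrist','i1'); print(w['obs']['eef_pos'].round(4))
im=top(w,.367,.497,.300,.430,.03,.0005); cv2.imwrite('pics/i1t.png',im)
hsv=cv2.cvtColor(im,cv2.COLOR_BGR2HSV); m=(hsv[...,1]<70)
n,lab,s,ce=cv2.connectedComponentsWithStats(cv2.morphologyEx(m.astype(np.uint8),cv2.MORPH_OPEN,np.ones((5,5))))
for i in range(1,n):
    if s[i,4]>3000:
        ys,xs=np.nonzero(lab==i); r=cv2.minAreaRect(np.c_[xs,ys].astype(np.float32)); print(s[i,4]*.25,'mm2',.497-r[0][1]*.0005,.430-r[0][0]*.0005,np.array(r[1])*.5,r[2])
plan(.4323,.3654,.12,-24.1)
E
```

```text
time: 35.58
eef_pos: [0.3682, 0.2748, 0.2237]
tool_rot: [0.002, 0.978, -0.208, -0.001]
wrist_force: [1.1, -0.3, 0.3]
grip_width: 0.551
time: 36.0
eef_pos: [0.4418, 0.3622, 0.2219]
tool_rot: [0.003, 0.978, -0.208, -0.002]
wrist_force: [-0.0, -0.1, -0.4]
grip_width: 0.549
[0.4418 0.3622 0.2219]
1604.75 mm2 0.4287500076293945 0.3652500152587891 [129.49996948 122.49998474] 0.0
2757.75 mm2 0.4327912445068359 0.3650927810668945 [30.96805573 91.93959045] 23.96249008178711
yaw now -24.0  move [x -0.99 y -0.01 z 10.27 roll 0.1]
```

```bash
python3 -m creep '[-0.1,-0.9,0.1,4,0,-0.1,-0.9,0.1,8,0,-0.1,-0.9,0.1,12,0,-0.1,-0.9,0.1,16,0,-0.1,-0.9,0.1,19,0,-0.1,-0.9,0.1,20.8,0,-0.1,-0.9,0.1,20.8,0,1,-0.9,0.1,20.8,0,1,-0.9,0.1,20.8,0,1,-0.9,0.1,20.8,0]'
python3 -m creep '[1,0,0,0,0,1,0,0,0,0,1,0,0,0,0,1,0,0,-4,0,1,0,0,-8,0,1,0,0,-12,0,1,0,0,-16,0,1,0,0,-16,0,1,0,0,-16,0]'
python3 -c "
from h import *
plan(.46,-.235,.18,0)"
```

```text
time: 36.88
eef_pos: [0.4342, 0.3656, 0.0195]
tool_rot: [-0.002, 0.978, -0.208, 0.001]
wrist_force: [0.6, -0.7, 0.7]
grip_width: 0.4
time: 37.63
eef_pos: [0.434, 0.3659, 0.1804]
tool_rot: [-0.003, 0.978, -0.208, 0.001]
wrist_force: [0.1, -0.5, -3.4]
grip_width: 0.344
yaw now -24.0  move [x 26.85 y 53.82 z 0.04 roll -24.0]
```

```bash
python3 -m creep '[1,26.8,53.8,0,-7,1,26.8,53.8,0,-14,1,26.8,53.8,0,-21,1,26.8,53.8,0,-24,1,26.8,53.8,0,-24,1,26.8,53.8,0,-24,1,26.8,53.8,0,-24,1,26.8,53.8,0,-24,1,26.8,53.8,0,-24,1,26.8,53.8,0,-24]'
python3 -c "
from h import *
plan(.46,-.235,.18,0)"
```

```text
time: 38.47
eef_pos: [0.4493, -0.0535, 0.1757]
tool_rot: [-0.0, 1.0, -0.0, -0.002]
wrist_force: [1.0, -0.7, -2.2]
grip_width: 0.34
yaw now -0.0  move [x 1.08 y 18.15 z -0.43 roll -0.0]
```

```bash
python3 -m creep '[1,1.1,18.1,0,0,1,1.1,18.1,0,0,1,1.1,18.1,0,0,1,1.1,18.1,0,0,1,1.1,18.1,0,0,1,1.1,18.1,0,0,1,1.1,18.1,0,0]'
python3 - <<'E'
from h import *
plan(.46,-.235,.0895,0)
w=shot('wrist','p2'); im=w['image']
s=shot('scene'); A=im[60:300,100:500]; B=cv2.resize(s['image'][90:190,220:400],(400,222))
cv2.imwrite('pics/p2v.png',np.vstack([A,B]))
E
```

```text
time: 39.05
eef_pos: [0.4605, -0.2328, 0.1752]
tool_rot: [-0.001, 1.0, -0.002, -0.002]
wrist_force: [-0.4, 1.3, -2.4]
grip_width: 0.342
yaw now -0.2  move [x -0.05 y 0.22 z 8.57 roll -0.2]
```

View pics/p2v.png

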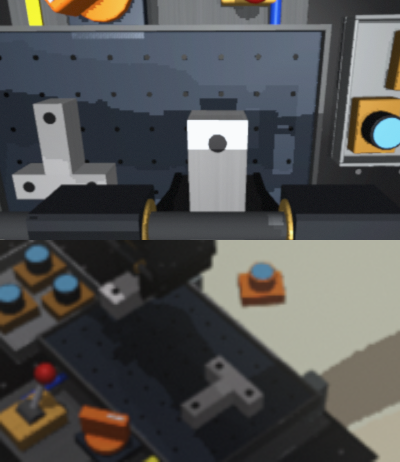

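T lies flat inside the plate; the I bracket is held straight above a free area. Lowering it.

```bash
python3 -m creep '[1,0,0.2,4,0,1,0,0.2,7.3,0,1,0,0.2,8.2,0,1,0,0.2,8.6,0,1,0,0.2,8.6,0,1,0,0.2,8.6,0]'
python3 -m creep '[-0.1,0,0,0,0,-0.1,0,0,0,0,-0.1,0,0,0,0,-0.1,0,0,-3,0,-0.1,0,0,-7,0,-0.1,0,0,-10,0,-0.1,0,0,-10,0]'
python3 -m creep '[1,0,0,0,0,1,4,1.5,0,0,1,7.8,2.7,0,0,1,7.8,2.7,0,0,1,7.8,2.7,0,0,1,7.8,2.7,0,0,1,7.8,2.7,0,0,1,7.8,2.7,0,0]'
python3 - <<'E'
from h import *
plan(.542,-.262,.092,0); print(st()[0]['grip_width'])
s=shot('scene');d=shot('side')
def red(c,b):
    hsv=cv2.cvtColor(c['image'],cv2.COLOR_BGR2HSV); m=((hsv[...,0]<5)|(hsv[...,0]>174))&(hsv[...,1]>150)&(hsv[...,2]>60); k=np.zeros_like(m); k[b[1]:b[3],b[0]:b[2]]=m[b[1]:b[3],b[0]:b[2]]
    ys,xs=np.nonzero(k); return (xs.mean(),ys.mean()),len(xs)
p,q=red(s,(225,135,255,165)),red(d,(350,130,380,155)); print(p,q, tri((s,p[0]),(d,q[0])) if p[1] and q[1] else '')
E
```

```text
time: 39.65
eef_pos: [0.4633, -0.2339, 0.0925]
tool_rot: [0.0, 1.0, 0.001, 0.001]
wrist_force: [0.6, -0.0, -2.1]
grip_width: 0.339
time: 40.23
eef_pos: [0.4665, -0.2361, 0.1991]
tool_rot: [0.003, 1.0, 0.001, 0.007]
wrist_force: [0.3, 0.2, 1.0]
grip_width: 0.543
time: 40.9
eef_pos: [0.5393, -0.2613, 0.1916]
tool_rot: [-0.0, 1.0, -0.0, -0.0]
wrist_force: [-1.1, 1.1, -0.1]
grip_width: 0.043
yaw now -0.0  move [x 0.27 y 0.07 z 9.96 roll -0.0]
0.04340000349080492
((np.float64(239.5909090909091), np.float64(149.16666666666666)), 66) ((np.float64(362.87931034482756), np.float64(143.22413793103448)), 58) (array([ 0.581 , -0.2619,  0.0882]), np.float64(0.0))
```

```bash
python3 -m creep '[1,0,0,4,0,1,0,0,8,0,1,0,0,9.8,0,1,0,0,9.8,0,1,0,0,9.8,0]'
python3 -m creep '[1,1.2,0,0,0,1,2.2,0,0,0,1,3.2,0,-0.2,0,1,4.2,0,-0.3,0,1,5.2,0,-0.3,0,1,6.2,0,-0.2,0,1,7,0,0,0,1,7.6,0,0,0,1,7.9,0,0,0,1,7.9,0,0,0]'
python3 - <<'E'
from h import *
s=shot('scene');d=shot('side')
def red(c,b):
    hsv=cv2.cvtColor(c['image'],cv2.COLOR_BGR2HSV); m=((hsv[...,0]<5)|(hsv[...,0]>174))&(hsv[...,1]>150)&(hsv[...,2]>60); k=np.zeros_like(m); k[b[1]:b[3],b[0]:b[2]]=m[b[1]:b[3],b[0]:b[2]]
    ys,xs=np.nonzero(k); return (xs.mean(),ys.mean()),len(xs)
p,q=red(s,(200,135,255,185)),red(d,(325,110,380,155)); print(p,q, tri((s,p[0]),(d,q[0])) if p[1] and q[1] else '')
E
```

```text
time: 41.42
eef_pos: [0.5399, -0.2616, 0.0935]
tool_rot: [0.0, 1.0, 0.0, -0.001]
wrist_force: [1.0, 0.2, 1.0]
grip_width: 0.007
time: 42.25
eef_pos: [0.6274, -0.2624, 0.1016]
tool_rot: [0.003, 1.0, 0.001, 0.01]
wrist_force: [3.5, 3.2, 11.3]
grip_width: 0.006
((np.float64(221.41666666666666), np.float64(159.83333333333334)), 24) ((np.float64(347.5483870967742), np.float64(136.61290322580646)), 31) (array([ 0.636 , -0.2642,  0.0851]), np.float64(0.0009))
```

```bash
python3 -m creep '[1,0.3,0,0.2,0,1,0.3,0,0.2,0,1,0.3,0,0.2,0]'
python3 -m creep '[1,-2,0,0,0,1,-4,0,-2,0,1,-6,0,-6,0,1,-8,0,-10,0,1,-20,8,-14,0,1,-20,8,-14,0,1,-20,8,-14,0,1,-20,8,-14,0]'
python3 - <<'E'
from h import *
s=shot('scene','e_s');d=shot('side','e_d')
def red(c,b):
    hsv=cv2.cvtColor(c['image'],cv2.COLOR_BGR2HSV); m=((hsv[...,0]<5)|(hsv[...,0]>174))&(hsv[...,1]>150)&(hsv[...,2]>60); k=np.zeros_like(m); k[b[1]:b[3],b[0]:b[2]]=m[b[1]:b[3],b[0]:b[2]]
    ys,xs=np.nonzero(k); return (xs.mean(),ys.mean()),len(xs)
p,q=red(s,(200,135,255,185)),red(d,(325,110,380,155)); print(p,q, tri((s,p[0]),(d,q[0])) if p[1] and q[1] else '')
w=shot('wrist','e_w')
A=cv2.resize(s['image'][80:380,150:550],(400,300)); 
cv2.imwrite('pics/end.png',np.vstack([np.hstack([A,d['image'][80:380,120:520]]),np.hstack([w['image'][:260,100:500],cv2.resize(s['image'][100:190,200:340],(400,260))])]))
E
```

```text
time: 42.6
eef_pos: [0.631, -0.2624, 0.1001]
tool_rot: [0.003, 1.0, 0.001, 0.011]
wrist_force: [5.1, 3.1, 11.2]
grip_width: 0.005
time: 43.27
eef_pos: [0.4209, -0.343, 0.2358]
tool_rot: [0.002, 1.0, -0.0, 0.003]
wrist_force: [0.1, -0.1, -0.2]
grip_width: 0.007
((np.float64(226.70149253731344), np.float64(155.37313432835822)), 67) ((np.float64(351.8979591836735), np.float64(135.77551020408163)), 49) (array([ 0.6204, -0.2615,  0.0955]), np.float64(0.0003))
```

View pics/end.png

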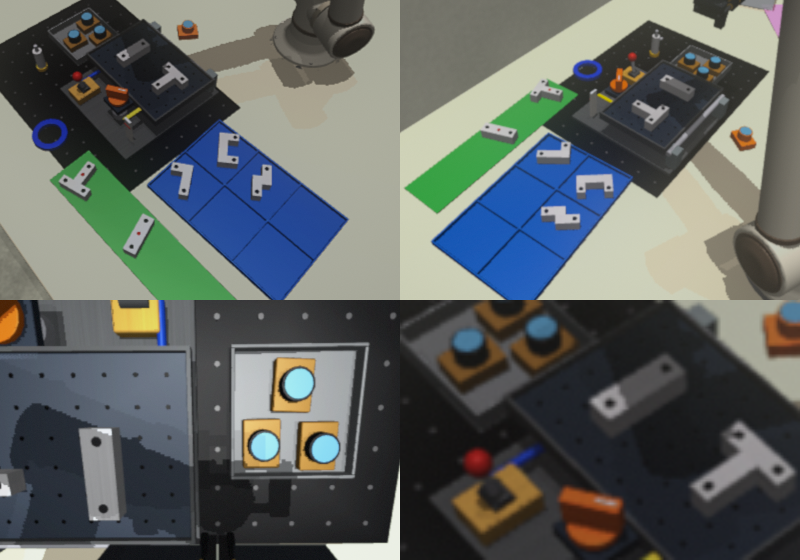

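The picture shows all mounts in the tray, and T and I flat on the plate. The red ball (full-frame scene (227,155)) is at x=0.620, short of 0.639, so the finger rode over it. I'll push again, lower down.

```bash
python3 -m creep '[1,8,-4,0,0,1,16.1,-8,0,0,1,16.1,-8,0,0,1,16.1,-8,0,0,1,16.1,-8,0,0,1,16.1,-8,0,0,1,16.1,-8,0,0,1,16.1,-8,5,0,1,16.1,-8,8,0,1,16.1,-8,8,0]'
python3 -m creep '[1,0,0,0,0]'
python3 -c "
from h import *
plan(.583,-.262,.079,0)"
```

```text
time: 44.25
eef_pos: [0.5771, -0.2602, 0.1439]
tool_rot: [-0.003, 1.0, -0.002, -0.007]
wrist_force: [-2.0, 1.1, -2.6]
grip_width: 0.006
time: 44.33
eef_pos: [0.5813, -0.2621, 0.1506]
tool_rot: [-0.0, 1.0, -0.001, -0.002]
wrist_force: [0.4, -0.5, 1.2]
grip_width: 0.006
yaw now -0.1  move [x 0.17 y -0.01 z 7.16 roll -0.1]
```

```bash
python3 -m creep '[1,0.1,0,4,0,1,0.1,0,7.2,0,1,0.1,0,7.2,0,1,1.2,0,7.2,0,1,2.2,0,7.2,0,1,3,0,7.2,0,1,3.6,0,7.2,0,1,4.1,0,7.2,0,1,4.4,0,7.2,0,1,4.4,0,7.2,0]'
python3 -m creep '[1,0.3,0,0,0,1,0.3,0,0,0,1,0.3,0,0,0]'
python3 -m creep '[1,-2,0,0,0,1,-4,0,0,0,1,-4,0,-4,0,1,-5,0,-8,0,1,-8,2,-12,0,1,-20,8,-14,0,1,-20,8,-14,0,1,-20,8,-14,0,1,-20,8,-14,0]'
cat > red.py <<'E'
from h import *
s=shot('scene','e2_s');d=shot('side','e2_d')
def red(c,b):
    hsv=cv2.cvtColor(c['image'],cv2.COLOR_BGR2HSV); m=((hsv[...,0]<5)|(hsv[...,0]>174))&(hsv[...,1]>150)&(hsv[...,2]>60); k=np.zeros_like(m); k[b[1]:b[3],b[0]:b[2]]=m[b[1]:b[3],b[0]:b[2]]
    ys,xs=np.nonzero(k); return (xs.mean(),ys.mean()),len(xs)
p,q=red(s,(200,135,255,185)),red(d,(325,110,380,155)); print(p,q, tri((s,p[0]),(d,q[0])) if p[1] and q[1] else '')
E
python3 red.py
```

```text
time: 45.17
eef_pos: [0.6178, -0.262, 0.0823]
tool_rot: [-0.001, 1.0, -0.001, -0.011]
wrist_force: [-21.7, 2.8, 15.0]
grip_width: 0.007
time: 45.42
eef_pos: [0.618, -0.262, 0.0823]
tool_rot: [-0.001, 1.0, -0.001, -0.014]
wrist_force: [-26.6, 2.6, 17.0]
grip_width: 0.004
time: 46.17
eef_pos: [0.4278, -0.3434, 0.2241]
tool_rot: [0.002, 1.0, -0.001, 0.003]
wrist_force: [0.9, -0.3, -0.2]
grip_width: 0.004
((np.float64(221.17910447761193), np.float64(160.7462686567164)), 67) ((np.float64(346.6304347826087), np.float64(135.1086956521739)), 46) (array([ 0.6387, -0.2611,  0.0892]), np.float64(0.0004))
```

```bash
python3 -m creep '[1,31.6,-33,0,7,1,31.6,-33,0,14,1,31.6,-33,0,21,1,31.6,-33,0,28,1,31.6,-33,0,35,1,31.6,-33,0,42,1,31.6,-33,0,49,1,31.6,-33,0,56,1,31.6,-33,0,63,1,31.6,-33,0,70]'
python3 -m creep '[1,0,0,0,0]'
python3 -c "
from h import *
plan(.7385,-.0135,.069,-90)"
```

```text
time: 47.1
eef_pos: [0.7162, -0.043, 0.2214]
tool_rot: [-0.001, 0.818, -0.576, 0.001]
wrist_force: [0.8, -1.0, 0.2]
grip_width: 0.006
time: 47.18
eef_pos: [0.7189, -0.039, 0.2187]
tool_rot: [-0.001, 0.82, -0.573, 0.001]
wrist_force: [0.3, -1.3, -0.6]
grip_width: 0.007
yaw now -69.9  move [x -1.72 y -2.72 z 14.97 roll 20.1]
```

```bash
python3 -m creep '[1,-1.7,-2.7,3,7,1,-1.7,-2.7,7,14,1,-1.7,-2.7,11,20,1,-1.7,-2.7,15,20,1,-1.7,-2.7,15,20,1,-1.7,-2.7,15,20,1,-1.7,-2.7,15,20]'
python3 - <<'E'
from h import *
w=shot('wrist','L4'); s=shot('scene'); d=shot('side')
print(w['obs']['eef_pos'].round(4))
for f in('L1','L3','L4'):
    im=cv2.imread('pics/%s.png'%f).astype(int); b,g,r=im[...,0],im[...,1],im[...,2]
    R_=(r>g*2)&(r>60); Y=(r>60)&(g>60)&(b<g*.5)&(r>g*.8)
    R_[:71]=R_[195:]=False;Y[:71]=Y[130:]=False;R_[:,:500]=Y[:,:500]=False
    ys,xs=np.nonzero(R_); k=np.polyfit(ys,xs,1)
    print(f,'red at row 128',np.polyval(k,128).round(2),[ (y,int(np.nonzero(Y[y])[0].min())) for y in range(100,121,3) if Y[y].any()])
for n,c in(('s',s),('d',d)): 
    for z in (.101,.106): print(n,z,'T',fit(c,'T',.478,-.105,z,half=.055),'I',fit(c,'I',.465,-.235,z,half=.055))
    print([(l,[(np.round(q['centre']).tolist(),round(q['score'],2)) for q in ctrl.spot_in(l,c)][:3]) for l in('bracket_T','bracket_I')])
E
```

```text
time: 47.77
eef_pos: [0.736, -0.0202, 0.073]
tool_rot: [-0.002, 0.708, -0.707, 0.002]
wrist_force: [0.8, -0.5, 1.6]
grip_width: 0.008
[ 0.736  -0.0202  0.073 ]
L1 red at row 128 579.02 [(100, 593), (103, 592), (106, 591), (109, 590), (112, 590), (115, 589), (118, 589)]
L3 red at row 128 578.39 [(103, 590), (106, 589), (109, 588), (112, 588), (115, 587), (118, 586)]
L4 red at row 128 568.14 [(115, 577), (118, 576)]
s 0.101 T (array([ 4.841000e-01, -8.680000e-02,  1.819965e+02]), np.float64(0.402)) I (array([ 0.4306, -0.229 , -0.6447]), np.float64(0.852))
s 0.106 T (array([ 4.783000e-01, -8.500000e-02,  1.861655e+02]), np.float64(0.415)) I (array([ 0.4335, -0.2262, -1.8434]), np.float64(0.855))
[('bracket_T', [([234.0, 268.0], 0.53)]), ('bracket_I', [])]
d 0.101 T (array([ 4.59300e-01, -1.03100e-01,  1.79714e+02]), np.float64(0.872)) I (array([  0.4606,  -0.2547, 153.4008]), np.float64(0.44))
d 0.106 T (array([ 4.564000e-01, -9.820000e-02,  1.801859e+02]), np.float64(0.879)) I (array([  0.459 ,  -0.2507, 152.6066]), np.float64(0.419))
[('bracket_T', [([373.0, 193.0], 0.7)]), ('bracket_I', [])]
```

```bash
python3 -m creep '[1,0,0,-4,0,1,0,0,-8,0,1,0,0,-10,0,1,0,0,-10,0]'; python3 red.py; python3 -c "
from station import ctrl
print(ctrl.finish_job())"
```

```text
time: 48.45
eef_pos: [0.7369, -0.0205, 0.178]
tool_rot: [-0.005, 0.707, -0.707, 0.005]
wrist_force: [-0.3, -0.3, 1.0]
grip_width: 0.004
((np.float64(nan), np.float64(nan)), 0) ((np.float64(346.7169811320755), np.float64(135.26415094339623)), 53) 
the job is handed in; nothing more can be done
Nonered.py:5: RuntimeWarning: Mean of empty slice.
  ys,xs=np.nonzero(k); return (xs.mean(),ys.mean()),len(xs)
  ret = ret.dtype.type(ret / rcount)
```

The job is done in the order asked and handed in at about 48 s of the 210 s allowed. I moved the three brass mounts into the grey tray and levelled the plate. The mat held samples T and I, so I laid brackets T and I on the plate, then pushed the vacuum lever over.

**Last checks**
- **Mounts:** the last picture I viewed, taken after the first lever push, shows all three in the tray. I left the orange look-alike alone.
- **Level:** I turned the screw about 130° clockwise and then 8° back, because the pointer first read 0.6–1.0 mm above the red line. A check before handing in showed the pointer had not moved since that correction. It is level to about 2 mrad by my estimate, not an exact reading.
- **Brackets:** that same picture shows T and I lying flat inside the rim. The side camera's shape fit put T at (0.459, -0.103), where I laid it.
- **Lever:** the first push rode over the ball and left it 18 mm short. A second, lower push reached the stop, with the ball 57.7 mm from its start against the 58 mm given.

**Checks that failed or disagreed**
- The scene camera's fit of T and both cameras' fits of I were unreliable, probably because of shadow and the arm blocking the view. I relied on the picture for the I bracket.
- My very last lever reading came from the side camera only, because the arm hid the ball from the scene camera. It matched the earlier position.
- The first grasp of the first mount missed because the fingers close slowly. I repeated it and the mount was not disturbed.

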